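Tip a tray of rollers into the feed hopper

TASK

Carry the metal tray of steel rollers by the arched handle over its middle and stand it squarely on the middle of the hopper's loading ledge, pouring lip towards the hopper, and let go. Then take it by the bar handle at its back and tip it forward so that all three rollers go into the hopper, and set the empty tray down level in the same place on the ledge again. Spill nothing and leave the yellow channel and the pliers where they are.

Things in the scene. Friction and masses are not known exactly. Their poses are not given: they have to be found in the camera images.
- tray: Open sheet-metal tray, about 0.4 kg empty: flat floor 120 x 120 mm, 3 mm thick; back and side walls 40 mm high; in front a sloping pouring lip (point tray_lip). Origin: centre of the floor's underside. x points out over the lip, y across the tray, z up. A gripped round handle lets the tray pivot and hang by its weight: lifted by the rear bar alone it spills.
- tray_lip (a point): Middle of the pouring lip's edge, 105 mm ahead of the tray's centre and 34 mm above its underside. The lip slopes up from the floor's front edge at 35 degrees, between the side walls. Axes as the tray's.
- carry_grip (a point): Centre of the straight top bar of the arched carrying handle: 90 mm above the tray's underside, over the centre of the tray; the bar is 10 mm thick, about 95 mm long, along the tray's y. Axes as the tray's.
- rear_grip (a point): Centre of the rear bar handle: 105 mm behind the tray's centre (45 mm behind the back wall), 70 mm above its underside; the bar is 10 mm thick, 84 mm long, along the tray's y. Axes as the tray's.
- carry_handle: The arched carrying handle, rigidly part of the tray; its origin and axes are those of the tray.
- rear_handle: The rear bar handle, rigidly part of the tray; its origin and axes are those of the tray.
- hopper: Fixed grey sheet-metal hopper with a loading ledge before it (point ledge_top). Origin: under the ledge's centre, at bench height. x points from the ledge into the hopper (pouring direction), z up. Open box from x = 79 to 270 mm, inside 196 mm wide; near wall as high as the ledge, side walls 135 mm, far wall 155 mm high; floor slopes from 50 to 20 mm high.
- ledge_top (a point): Centre of the ledge's flat top, 90 mm above the bench; the ledge is 150 mm along x and 170 mm along y; axes as the hopper's. A tray with its centre here has its floor's front edge 15 mm short of the hopper and its lip over the mouth. With the tray's front resting on the ledge, raising the rear bar tips it.
- hopper_mouth (a point): Centre of the hopper's open mouth, 130 mm above the bench; axes as the hopper's.
- roller_1_mid (a point): Plain turned steel-coloured roller (solid cylinder), 36 mm in diameter, 55 mm long, 0.12 kg; at the start it lies in the tray, its axis across the tray, and can roll. The point is its centre; its own y runs along its axis.
- roller_2_mid (a point): Plain turned steel-coloured roller (solid cylinder), 36 mm in diameter, 55 mm long, 0.12 kg; at the start it lies in the tray, its axis across the tray, and can roll. The point is its centre; its own y runs along its axis.
- roller_3_mid (a point): Plain turned steel-coloured roller (solid cylinder), 36 mm in diameter, 55 mm long, 0.12 kg; at the start it lies in the tray, its axis across the tray, and can roll. The point is its centre; its own y runs along its axis.
- yellow_channel: Bystander: short yellow U-channel, open side down, 130 x 50 x 28 mm; origin under its centre, long axis x.
- pliers: Bystander: red-handled pliers, 52 x 182 x 12 mm; origin under the centre, long axis y.
Things that resemble listed ones, but are neither listed nor needed, are in the scene too. Leave any turquoise look-alike of the part that bears roller_1_mid alone.

How it is judged:
By the outcome, as a careful person would: the job done as asked, in the order asked, and still so for the second after the job is handed in, with the robot touching nothing.
It also fails if it takes over 67 s, if anything falls off the work surface, if the arm or the gripper's body presses on something with over 40 N, if the wrist force passes 120 N, or if a joint passes its speed limit or range.

ROBOT

A 6-joint arm with a two-finger parallel gripper is mounted at the origin on a cart in front of the work surface, level with it; the furniture and walls round the work are solid. World frame = base frame: x ahead of the robot, y to its left, z up, the work surface at z = 0. Lengths are in m, angles in rad, forces in N, time in s.
With the tool pointing down it reaches from about 0.4 to 0.825 m from the base axis. Payload 7 kg.
Tool frame: the origin (TCP) lies midway between the tips of the shut fingers; the grasp point (between the pads) lies 19 mm behind it; z points along the fingers, y is the direction in which the jaws open and shut (so a half turn about z gives the same grasp; the last joint's range is limited). The gripper opens to 88 mm and grips with 3 to 60 N. Pads are 19 mm wide; open, the fingers measure 130 mm over their backs; the gripper's body (78 mm by 193 mm) begins 47 mm behind the grasp point.
Start: joints at [-0.848, 0.359, 0.012, 0, -1.224, -0.288], TCP at [0.284, -0.612, 0.188] pointing down, gripper open.
Joint ranges: [-3.07, 3.07], [-1.43, 2.12], [-1.02, 1.25], [-3.03, 1.67], [-3.05, -0], [-3.03, 3.03]. Speed limits (rad/s): [2.39, 2.39, 3.01, 3.14, 3.14, 3.14].

INTERFACE

Orientations are given as [roll, pitch, yaw] about the fixed x, y, z axes, in that order (R = Rz(yaw) Ry(pitch) Rx(roll)).
In Python, from station import get_state, grab_frame, camera_info, job_done gives the robot as it stands. The module is installed in compiled form; this text tells all that it offers.
- The arm moves only by the shell command python3 -m inch 'ROWS' [FORCE]. ROWS is JSON, a list that holds one entry, the list of rows, each a list of 7 numbers: the shift along the tool's x, y, z normalised to -1 to 1, where 1 is 50 cm, then the turn, a rotation vector about the tool's x, y, z normalised to -1 to 1, where 1 is 180 degrees, then the closure, from 0 (fully open) to 1 (shut). A call has 1 to 20 rows; each row shifts and turns the commanded pose from where the row before left it, along the tool's axes as they then stand; what a row does not reach is not made up. A row lasts 1/10 s, in which the tool goes at most 50 mm and 8.59 degrees, less where a joint would pass 70% of its speed; a pose out of reach is approached as far as the arm can. A call with a number of a shift or a turn outside -1 to 1 is refused whole. A call with a gripper value outside its range is refused whole. The fingers move at their own pace and stop on an object; FORCE is the grip in N (left out, the last holds). Time passes only in rows, so rows that do not move let the fingers close. It gives the time, the measured TCP pose, the force and the opening at its end, in the units of the state.
- get_state(): the state, without advancing time (a new reading comes with each control period).
- grab_frame(name): name is "scene" or "top"; returns the picture (480x640x3 uint8, blue, green, red); there is no depth.
- camera_info(name): a dict with "vertical_fov" (degrees; the focal length in pixels is half the picture's height over the tangent of half this angle, whatever the lens; pixels are square), "cx", "cy" (the principal point, pixels), "R" (3x3) and "t" (3): a world point X has camera coordinates R X + t. Camera axes: x right, y down, z forward; pixel columns grow to the right and rows downward; lengths in m; the calibration is good to about 2 mm. A picture is of the moment at which its call begins. camera_info takes no time and is no camera call.
- job_done(): hands the job in, once; it reports no verdict.
The state is a dict: "t": time; "q": joint angles; "qd": joint speeds; "joint_efforts": joint torques, N m; "eef_pos": TCP position; "ee_rot": TCP orientation; "force": force on the tool from outside, world axes, zero at the start; "moment": the same for the moment, N m; "width": finger opening in m.
Only numpy, scipy, OpenCV 4.12 (cv2) and the standard library are available. Lean on these libraries where they do the work, as an engineer would, in place of code of your own. Each camera call takes 0.05 s, during which the arm holds its last target.

## Working session

There is one attempt and no reset: what is moved stays moved. The work goes in short steps, Python scripts to look and compute and a shell command to move; the robot and the scene stay as the last step left them, time stands still between calls to the robot, and variables do not carry over. Pictures are saved under pics/ and viewed, and the job is handed in when it is done.

```bash
mkdir -p pics; ls; python3 - <<'E'
from station import *
import cv2
for n in("scene","top"):
    cv2.imwrite(f"pics/{n}0.png",grab_frame(n)); print(n,camera_info(n))
print(get_state())
E
```

```text
pics
scene {'vertical_fov': 48.897856952083856, 'cx': 327.1711156732562, 'cy': 235.1204775099101, 'R': array([[ 0.46111952, -0.88727115,  0.01089517],
       [-0.49199799, -0.26587365, -0.82900493],
       [ 0.7384489 ,  0.37690995, -0.55913515]]), 't': array([-0.33136656,  0.32810218,  0.98685955])}
top {'vertical_fov': 56.29130697288964, 'cx': 321.84651751837816, 'cy': 238.54483703804817, 'R': array([[ 0.00839733, -0.99995841, -0.00355741],
       [-0.98691481, -0.00771482, -0.16105788],
       [ 0.16102374,  0.00486332, -0.98693855]]), 't': array([-0.09323454,  0.54403919,  1.03786414])}
{'t': 0.1, 'q': array([-8.47905164e-01,  3.59315342e-01,  1.11836526e-02, -2.83202669e-04,
       -1.22411759e+00, -2.88107359e-01]), 'qd': array([-0.00053011, -0.00064004,  0.0030429 ,  0.00010988, -0.00138166,
       -0.00010436]), 'joint_efforts': array([-2.49794302e-04, -5.84162557e+01,  2.93753314e+01,  7.01566994e+00,
        1.01582502e-02, -8.87229277e-06]), 'eef_pos': array([ 0.28408688, -0.61177757,  0.18763538]), 'ee_rot': array([ 3.14012393e+00, -1.57601929e-04, -2.70690515e+00]), 'force': array([0.00687563, 0.67895713, 0.2039038 ]), 'moment': array([ 0.03430862, -0.03014166, -0.03493488]), 'width': 0.08761591271873109}
```

View pics/scene0.png

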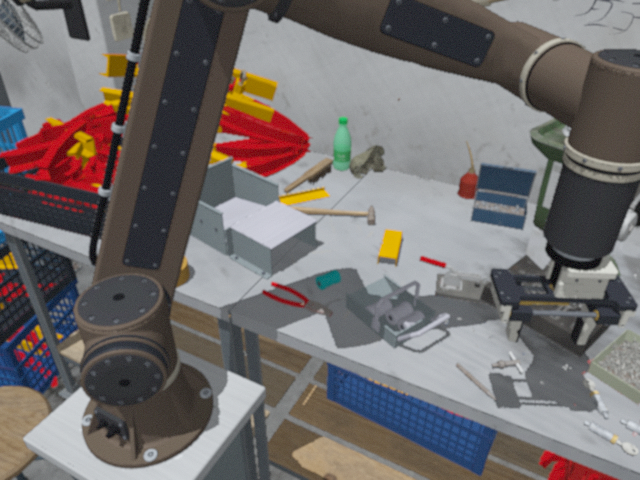

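View pics/top0.png

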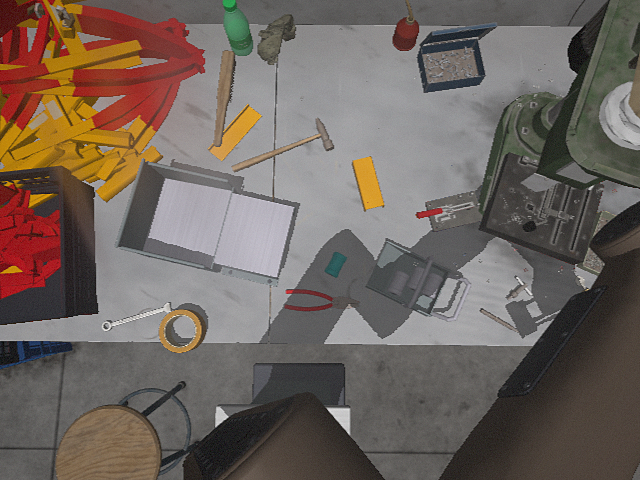

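The top view shows the tray near (410,275) with its rear handle at (455,300). The ledge is at about (257,235), and the hopper opens to the left. I'll zoom in next.

```bash
python3 - <<'E'
import cv2
a=cv2.imread("pics/top0.png")
cv2.imwrite("pics/t_tray.png",cv2.resize(a[225:335,340:490],None,fx=5,fy=5,interpolation=cv2.INTER_CUBIC))
cv2.imwrite("pics/t_hop.png",cv2.resize(a[150:300,105:310],None,fx=3.8,fy=3.8,interpolation=cv2.INTER_CUBIC))
a=cv2.imread("pics/scene0.png")
cv2.imwrite("pics/s_tray.png",cv2.resize(a[265:355,335:465],None,fx=6,fy=6,interpolation=cv2.INTER_CUBIC))
E
```

```text
(no output)
```

View pics/t_tray.png

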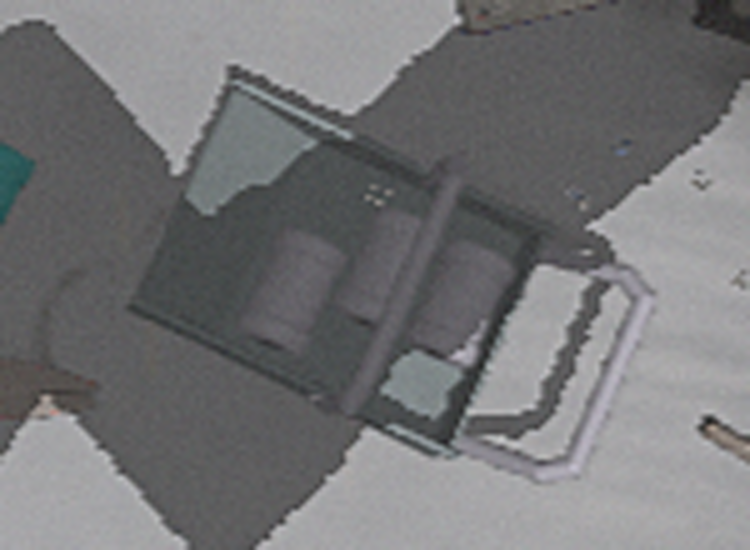

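View pics/t_hop.png

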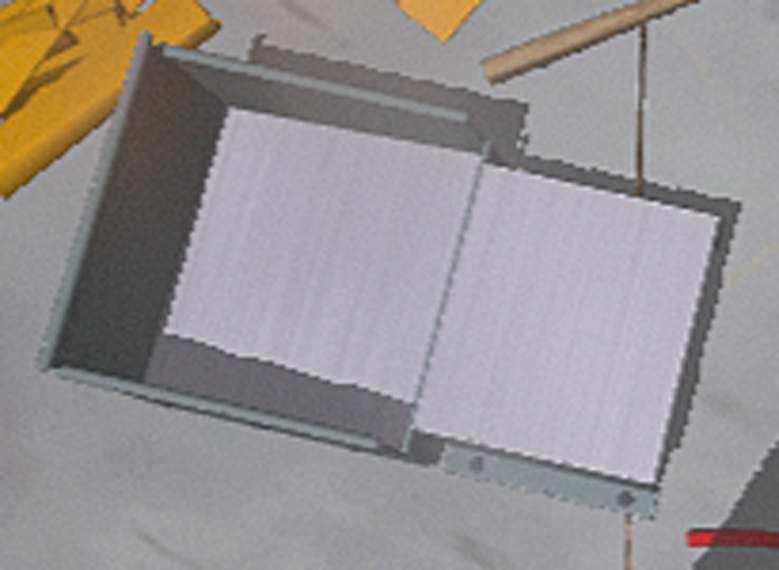

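View pics/s_tray.png

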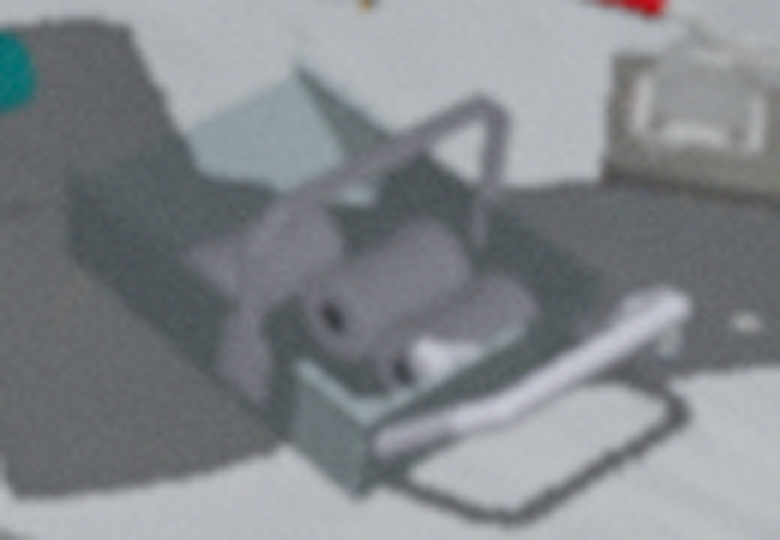

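```bash
cat > h.py <<'E'
import numpy as np
from station import camera_info,get_state
def cam(n):
    c=camera_info(n); f=240/np.tan(np.radians(c['vertical_fov']/2)); return c,f
def ray(n,u,v):
    c,f=cam(n); d=np.array([(u-c['cx'])/f,(v-c['cy'])/f,1.]); R=np.array(c['R']); return -R.T@c['t'],R.T@d
def plane(n,u,v,z):
    o,d=ray(n,u,v); return o+d*(z-o[2])/d[2]
def tri(p,q):
    a,d=ray('top',*p); b,e=ray('scene',*q)
    s=np.linalg.lstsq(np.c_[d,-e],b-a,rcond=None)[0]; P=a+d*s[0];Q=b+e*s[1]
    return (P+Q)/2,np.linalg.norm(P-Q)
def proj(n,X):
    c,f=cam(n); x=np.array(c['R'])@X+c['t']; return x[:2]/x[2]*f+[c['cx'],c['cy']]
E
python3 - <<'E'
from h import *
np.set_printoptions(precision=4,suppress=True)
T=lambda x,y:(340+x/5-.4,225+y/5-.4); S=lambda x,y:(335+x/6-.4,265+y/6-.4); H=lambda x,y:(105+x/3.8-.4,150+y/3.8-.4)
for nm,p,z in[("carryA",T(452,175),.09),("carryB",T(352,402),.09),("rearA",T(645,300),.07),("rearB",T(568,468),.07),
 ("backR",T(540,235),.04),("backL",T(450,452),.04),("frontR",T(235,75),.04),("frontL",T(135,305),.04)]:
    print(nm,plane('top',*p,z))
print('carry tri',tri(T(400,290),S(392,148)), 'rear',tri(T(607,384),S(590,352)))
for nm,p in[("ledge nr",H(720,215)),("ledge br",H(657,485)),("fl",H(483,165)),("bl",H(413,430))]: print(nm,plane('top',*p,.09))
print("hopper far",plane('top',*H(147,40),.155),plane('top',*H(43,367),.155))
E
```

```text
carryA [ 0.4904 -0.3369  0.09  ]
carryB [ 0.3872 -0.2888  0.09  ]
rearA [ 0.4353 -0.429   0.07  ]
rearB [ 0.3585 -0.3905  0.07  ]
backR [ 0.4678 -0.3899  0.04  ]
backL [ 0.3651 -0.3438  0.04  ]
frontR [ 0.5441 -0.2454  0.04  ]
frontL [ 0.4328 -0.1962  0.04  ]
carry tri (array([ 0.4397, -0.3154,  0.094 ]), np.float64(0.009868464387599394)) rear (array([ 0.3971, -0.41  ,  0.0729]), np.float64(0.0020948736523596022))
ledge nr [ 0.6133 -0.0235  0.09  ]
ledge br [0.4473 0.0112 0.09  ]
fl [0.6439 0.1235 0.09  ]
bl [0.4792 0.159  0.09  ]
hopper far [0.7005 0.3098 0.155 ] [0.5065 0.3549 0.155 ]
```

The sizes check out: the ledge measures 170 x 150 mm and the rear grip is 105 mm from the carry grip. That gives these poses:
- **Tray:** about (0.440, -0.313), yaw about 65°
- **Ledge:** about (0.546, 0.0675), yaw about 78°

First I'll turn the tool so the jaws lie along the tray's x.

```bash
cat >> h.py <<'E'
from scipy.spatial.transform import Rotation as Ro
def need(target, yang=None):
    s=get_state(); R=Ro.from_euler('xyz',s['ee_rot']).as_matrix()
    d=R.T@(np.array(target)-s['eef_pos'])/0.5
    ya=np.degrees(np.arctan2(R[1,1],R[0,1]))
    print('tool shift norm',np.round(d,4),'y-angle',round(ya,2),'t',round(s['t'],2),'pos',np.round(s['eef_pos'],4),'F',np.round(s['force'],2),'w',round(s['width'],4))
    if yang is not None: print('turn z norm',round((ya-yang)/180,4))
E
python3 -m inch '[[[0,0,0,0,0,0.02,0],[0,0,0,0,0,0.04,0],[0,0,0,0,0,0.04,0],[0,0,0,0,0,0.04,0],[0,0,0,0,0,0.04,0],[0,0,0,0,0,0.04,0],[0,0,0,0,0,0.04,0],[0,0,0,0,0,0.017,0],[0,0,0,0,0,0,0]]]' 50
python3 -c "
from h import *
need([.440,-.3133,.17],65)"
```

```text
t: 1.0
eef_pos: [0.2841, -0.6119, 0.1879]
ee_rot: [3.141, -0.001, 2.705]
force: [-0.4, 0.6, -0.3]
width: 0.0877
tool shift norm [-0.0303  0.673   0.0362] y-angle 65.01 t 1.0 pos [ 0.2841 -0.6119  0.1879] F [-0.41  0.62 -0.33] w 0.0877
turn z norm 0.0001
```

```bash

python3 -m inch '[[[0,0.03,0,0,0,0,0],[-0.003,0.07,0.004,0,0,0,0],[-0.004,0.08,0.004,0,0,0,0],[-0.004,0.08,0.004,0,0,0,0],[-0.004,0.08,0.004,0,0,0,0],[-0.004,0.08,0.004,0,0,0,0],[-0.004,0.08,0.005,0,0,0,0],[-0.004,0.08,0.006,0,0,0,0],[-0.003,0.063,0.005,0,0,0,0],[0,0.03,0,0,0,0,0],[0,0,0,0,0,0,0]]]'
python3 - <<'E'
from h import *
from station import grab_frame
import cv2
need([.440,-.3133,.071],65)
for n in("scene","top"):
    a=grab_frame(n); cv2.imwrite(f"pics/{n}1.png",a)
    P=np.array([.44,-.313,.09]); u,v=proj(n,P).astype(int); print(n,u,v)
    cv2.imwrite(f"pics/{n}1c.png",cv2.resize(a[v-70:v+70,u-90:u+90],None,fx=4,fy=4,interpolation=cv2.INTER_CUBIC))
E
```

```text
t: 2.1
eef_pos: [0.4405, -0.3116, 0.1706]
ee_rot: [3.141, 0.0, 2.71]
force: [-0.2, -0.2, -0.6]
width: 0.0881
tool shift norm [-0.0004 -0.0035  0.1993] y-angle 65.27 t 2.1 pos [ 0.4405 -0.3116  0.1706] F [-0.18 -0.17 -0.64] w 0.0881
turn z norm 0.0015
scene 396 290
top 420 281
```

View pics/scene1c.png

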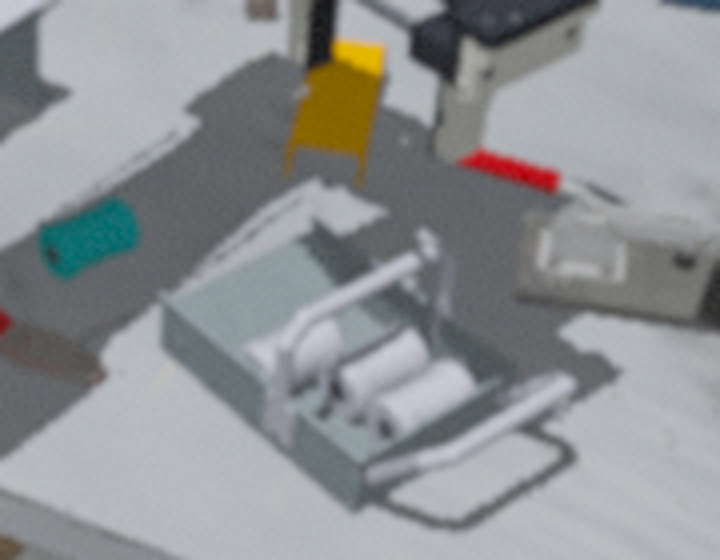

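View pics/top1c.png

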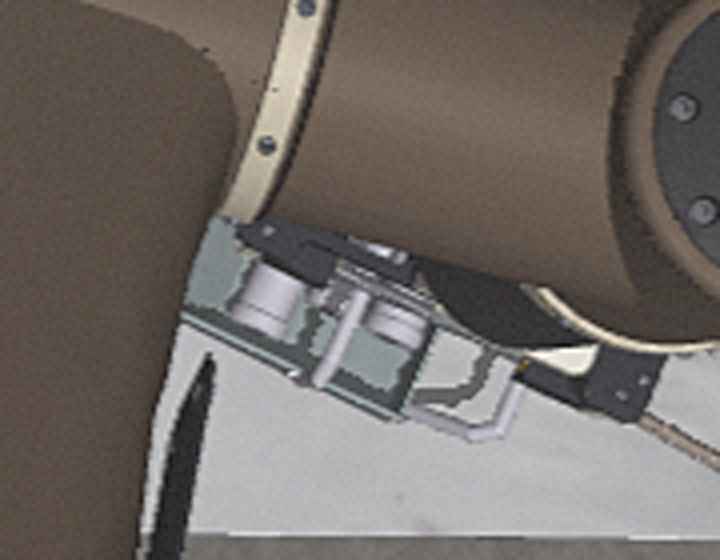

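The tray is now well lit. In the scene crop the carry bar runs from (428,245) to (292,322), and the rollers lie inside. I'll check the bar from this view.

```bash
python3 - <<'E'
from h import *
S=lambda x,y:(306+x/4-.4,220+y/4-.4); T=lambda x,y:(330+x/4-.4,211+y/4-.4)
a=plane('scene',*S(425,246),.09); b=plane('scene',*S(295,323),.09); print(a,b,(a+b)/2,np.linalg.norm(a-b))
a=plane('scene',*S(565,385),.07); b=plane('scene',*S(440,455),.07); print(a,b,(a+b)/2,np.linalg.norm(a-b))
# left wall top edge in top view
a=plane('top',*T(190,318),.04); b=plane('top',*T(395,418),.04); print(a,b,np.degrees(np.arctan2(*(a-b)[1::-1])))
for p in [(425,246),(295,323)]:
  q=plane('scene',*S(*p),.095); print(q)
# rollers
for p in [(268,298),(395,318)]: print(plane('top',*T(*p),.03))
E
```

```text
[ 0.48681074 -0.33111416  0.09      ] [ 0.39291573 -0.2925369   0.09      ] [ 0.43986323 -0.31182553  0.09      ] 0.10151097934656558
[ 0.43630184 -0.4290284   0.07      ] [ 0.35625308 -0.38841968  0.07      ] [ 0.39627746 -0.40872404  0.07      ] 0.08976007402578176
[ 0.42240231 -0.22104844  0.04      ] [ 0.36488718 -0.34090182  0.04      ] 64.36462511682511
[ 0.48069916 -0.33279319  0.095     ]
[ 0.38744082 -0.2944775   0.095     ]
[ 0.43521116 -0.26916283  0.03      ]
[ 0.42389586 -0.34496498  0.03      ]
```

```bash

python3 -m inch '[[[0,-0.001,0.02,0,0,0,0],[0,-0.001,0.04,0,0,0.001,0],[0,0,0.04,0,0,0,0],[0,0,0.04,0,0,0,0],[0,0,0.03,0,0,0,0],[0,0,0.02,0,0,0,0],[0,0,0.01,0,0,0,0],[0,0,0,0,0,0,0]]]'
python3 - <<'E'
from h import *
from station import grab_frame
import cv2
need([.440,-.3125,.071],65)
a=grab_frame("scene"); cv2.imwrite("pics/scene2c.png",cv2.resize(a[210:360,310:490],None,fx=4,fy=4,interpolation=cv2.INTER_CUBIC))
E
```

```text
t: 3.0
eef_pos: [0.4388, -0.3146, 0.0698]
ee_rot: [-3.141, -0.001, 2.702]
force: [0.2, -0.1, -0.3]
width: 0.0873
tool shift norm [-0.0003  0.0049 -0.0024] y-angle 64.83 t 3.0 pos [ 0.4388 -0.3146  0.0698] F [ 0.15 -0.1  -0.31] w 0.0873
turn z norm -0.0009
```

View pics/scene2c.png

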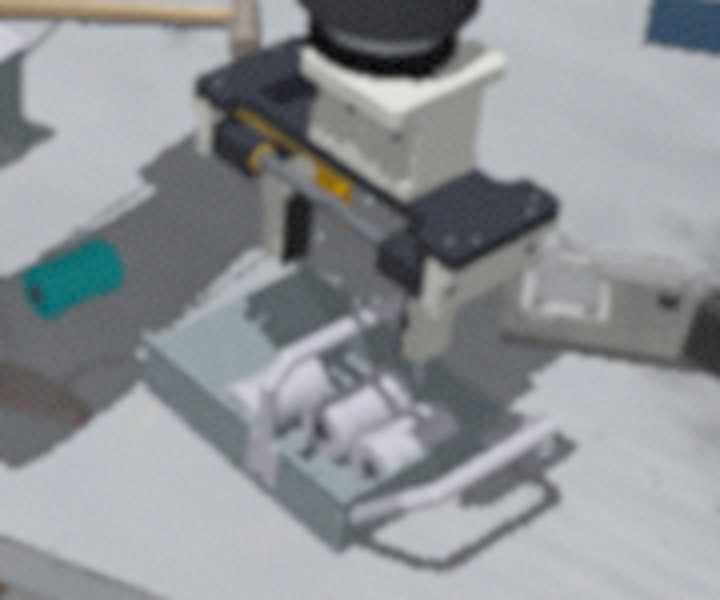

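The jaws straddle the bar, with the bar's centre at about (344,324) in the crop. Closing.

```bash

python3 -m inch '[[[0,0.004,-0.002,0,0,0,0],[0,0,0,0,0,0,0.5],[0,0,0,0,0,0,1],[0,0,0,0,0,0,1],[0,0,0,0,0,0,1],[0,0,0,0,0,0,1],[0,0,0,0,0,0,1],[0,0,0,0,0,0,1],[0,0,0,0,0,0,1]]]' 60
python3 -m inch '[[[0,0,-0.001,0,0,0,1],[0,0,-0.003,0,0,0,1],[0,0,-0.006,0,0,0,1],[0,0,-0.006,0,0,0,1],[0,0,-0.006,0,0,0,1],[0,0,-0.006,0,0,0,1],[0,0,-0.003,0,0,0,1],[0,0,0,0,0,0,1],[0,0,0,0,0,0,1]]]' 60
python3 - <<'E'
from h import *
from station import grab_frame
import cv2
need([.440,-.3125,.071],65)
a=grab_frame("scene"); cv2.imwrite("pics/scene3c.png",cv2.resize(a[210:360,310:490],None,fx=4,fy=4,interpolation=cv2.INTER_CUBIC))
E
```

```text
t: 3.95
eef_pos: [0.4402, -0.3125, 0.0714]
ee_rot: [-3.142, -0.0, 2.703]
force: [-0.1, -0.7, 0.3]
width: 0.0293
t: 4.85
eef_pos: [0.4402, -0.3125, 0.0869]
ee_rot: [3.142, -0.0, 2.703]
force: [0.5, 0.7, 0.0]
width: 0.0002
tool shift norm [ 0.0003 -0.0002  0.0318] y-angle 64.87 t 4.85 pos [ 0.4402 -0.3125  0.0869] F [0.53 0.67 0.01] w 0.0002
turn z norm -0.0007
```

View pics/scene3c.png

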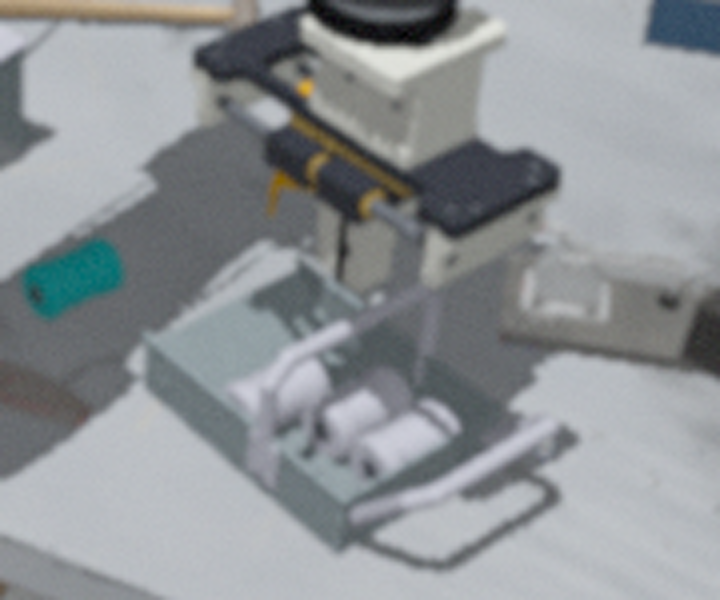

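The width went to 0, so the jaws closed without the bar. I'll compare the projected TCP with where the tip actually appears.

```bash
python3 - <<'E'
from h import *
from station import grab_frame
import cv2
s=get_state(); 
for n in("scene","top"):
    a=grab_frame(n).copy(); p=proj(n,s['eef_pos']); q=proj(n,np.array(s['eef_pos'])+[0,0,.019]); print(n,p,q)
    for nm,w in (("bar",[.44,-.312,.09]),):print(nm,proj(n,np.array(w)))
    u,v=p.astype(int)
    c=cv2.resize(a[v-45:v+45,u-60:u+60],None,fx=6,fy=6,interpolation=cv2.INTER_CUBIC)
    k=(p-[u-60,v-45]+.4)*6; cv2.circle(c,tuple(k.astype(int)),4,(0,0,255),-1)
    cv2.imwrite(f"pics/{n}4c.png",c)
E
```

```text
scene [396.17846883 291.6217887 ] [396.92068414 284.82466454]
bar [396.08766248 290.48309789]
top [419.59378399 281.61178907] [421.39144615 281.04810729]
bar [419.69922745 281.58793598]
```

View pics/scene4c.png

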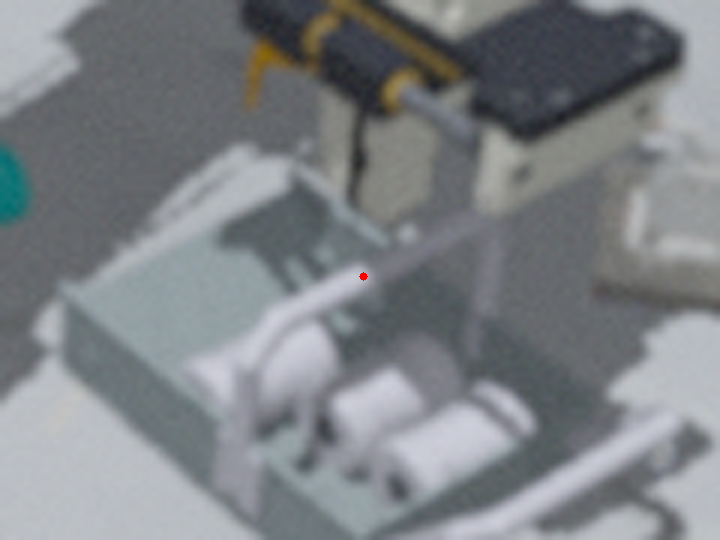

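View pics/top4c.png

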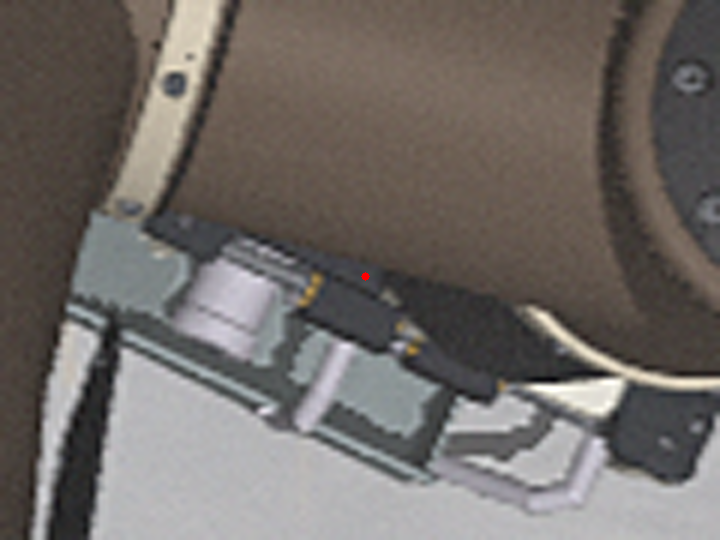

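```bash
python3 - <<'E'
from h import *
import cv2
for (f,pos,ya,cropo) in (("scene0",[.28409,-.61178,.18764],114.9,0),("scene1",[.4405,-.3116,.1706],65.27,0)):
    a=cv2.imread(f"pics/{f}.png"); P=np.array(pos); d=np.array([np.cos(np.radians(ya)),np.sin(np.radians(ya)),0])
    c0=proj('scene',P).astype(int); u,v=c0; u=min(u,640-75)
    c=cv2.resize(a[v-75:v+35,u-75:u+75],None,fx=5,fy=5,interpolation=cv2.INTER_CUBIC)
    for k in (-.055,0,.055):
        p=proj('scene',P+k*d); print(f,p); q=((p-[u-75,v-75]+.4)*5).astype(int); cv2.circle(c,tuple(q.tolist()),4,(0,0,255),-1)
    cv2.imwrite(f"pics/{f}tip.png",c)
E
```

```text
scene0 [572.5079737  356.30610136]
scene0 [538.34368385 354.91981578]
scene0 [504.31424043 353.53900187]
scene1 [418.4043852  273.53762877]
scene1 [399.24226371 260.47210437]
scene1 [381.28948514 248.23115982]
```

View pics/scene0tip.png

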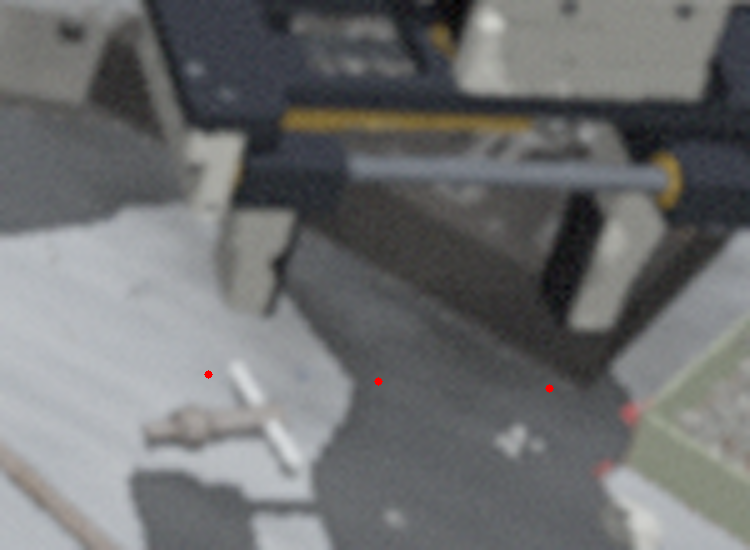

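View pics/scene1tip.png

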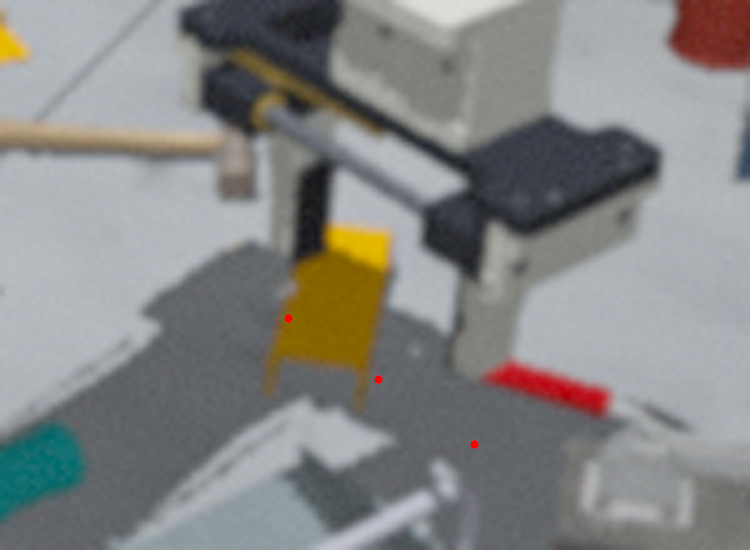

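```bash
python3 - <<'E'
from h import *
import cv2
P=np.array([.4405,-.3116,.1706]); ya=np.radians(65.27); y=np.array([np.cos(ya),np.sin(ya),0]); x=np.array([-np.sin(ya),np.cos(ya),0])
for n in ("top","scene"):
    a=cv2.imread(f"pics/{n}1.png"); u,v=proj(n,P+[0,0,.05]).astype(int)
    c=cv2.resize(a[v-60:v+60,u-80:u+80],None,fx=5,fy=5,interpolation=cv2.INTER_CUBIC)
    for off,col in ((0,(0,0,255)),(.035,(0,255,0))):
        pts=[proj(n,P+sx*.039*x+sy*.0965*y+[0,0,.066+off]) for sx,sy in((1,1),(1,-1),(-1,-1),(-1,1))]
        q=((np.array(pts)-[u-80,v-60]+.4)*5).astype(np.int32); cv2.polylines(c,[q],True,col,1)
    cv2.imwrite(f"pics/{n}1body.png",c)
E
```

```text
(no output)
```

View pics/top1body.png

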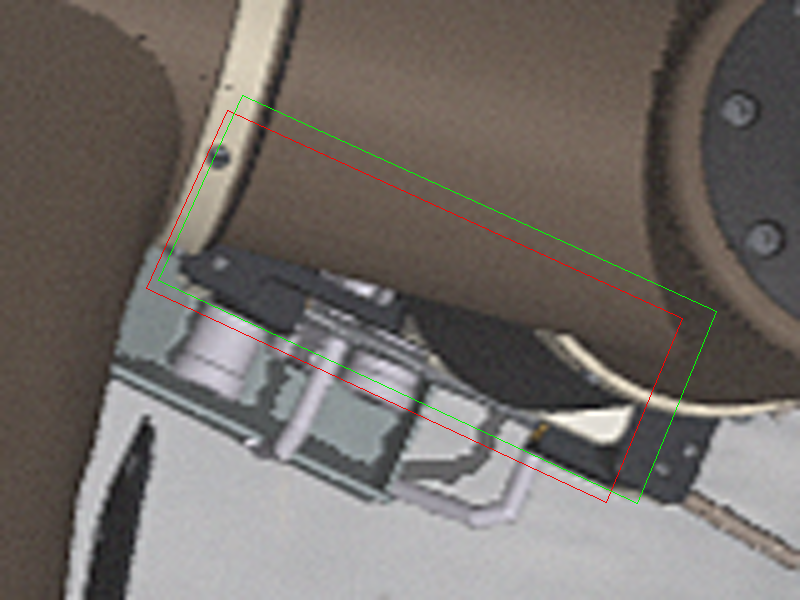

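View pics/scene1body.png

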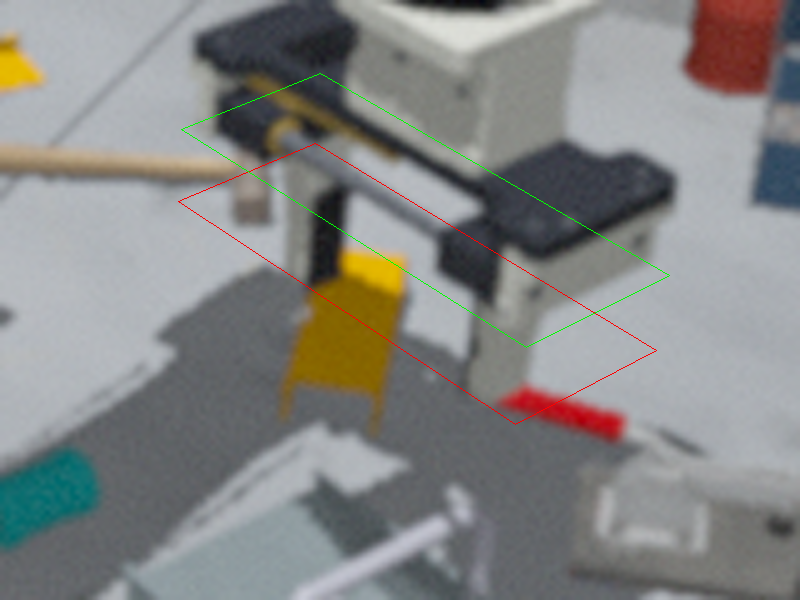

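```bash
python3 - <<'E'
from h import *
from scipy.optimize import least_squares
D=[([.28409,-.61178,.18764],[3.14012,0,-2.7069],(8.8,-12.2)),([.4405,-.3116,.1706],[3.141,0,2.71],(3,-13.2)),([.4402,-.3125,.0869],[3.142,0,2.703],(3,-12))]
for mode in('tool','world','radial'):
    def f(o):
        r=[]
        for P,e,d in D:
            P=np.array(P); R=Ro.from_euler('xyz',e).as_matrix()
            a=np.arctan2(P[1],P[0]); B=Ro.from_euler('z',a).as_matrix()
            w={'tool':R,'world':np.eye(3),'radial':B}[mode]@o
            r+=list(proj('scene',P+w)-proj('scene',P)-d)
        return np.array(r)
    s=least_squares(f,[0,0,.0]); print(mode,np.round(s.x,4),np.round(s.fun,1))
E
```

```text
tool [ 0.0025 -0.0051 -0.0349] [ 0.1 -1.9 -0.6  1.1 -0.8  1. ]
world [-0.0097 -0.0061  0.041 ] [ 0.3 -0.7 -0.1  0.3 -0.3  0.6]
radial [0.0095 0.0054 0.0251] [-0.2 -1.   0.4  0.8  0.3  0.3]
```

The visible fingertips sit about 25–40 mm above the reported TCP, and this holds across several poses. So the grasp was attempted above the bar. I'll open, go lower, and judge by the images.

```bash

python3 -m inch '[[[0,0,0,0,0,0,0],[0,0,0,0,0,0,0],[0,0,0,0,0,0,0],[0,0,0,0,0,0,0],[0,0,0,0,0,0,0],[0,0,0,0,0,0,0],[0,0,0,0,0,0,0],[0,0,0,0,0,0,0],[0,0,0.01,0,0,0,0],[0,0,0.02,0,0,0,0],[0,0,0.02,0,0,0,0],[0,0,0.02,0,0,0,0],[0,0,0.01,0,0,0,0],[0,0,0,0,0,0,0]]]' 60
python3 - <<'E'
from h import *
from station import grab_frame
import cv2
need([.440,-.3125,.041],65)
for n,(u,v) in (("scene",(310,215)),("top",(345,200))):
    a=grab_frame(n); cv2.imwrite(f"pics/{n}5c.png",cv2.resize(a[v:v+135,u:u+160],None,fx=5,fy=5,interpolation=cv2.INTER_CUBIC)[:600])
E
```

```text
t: 6.4
eef_pos: [0.4395, -0.3123, 0.0457]
ee_rot: [-3.141, -0.002, 2.703]
force: [-0.6, 0.1, 0.3]
width: 0.0877
tool shift norm [-0.0012  0.      0.0094] y-angle 64.87 t 6.4 pos [ 0.4395 -0.3123  0.0457] F [-0.65  0.11  0.25] w 0.0877
turn z norm -0.0007
```

View pics/scene5c.png

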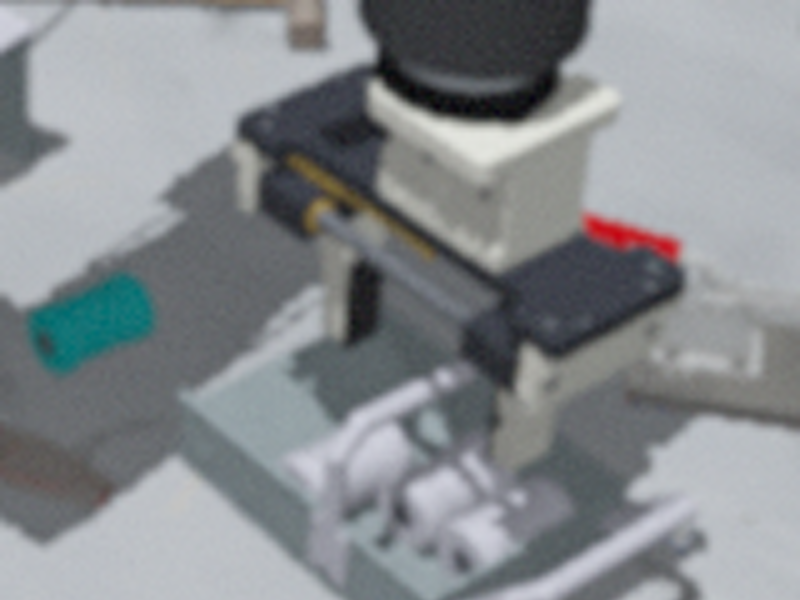

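View pics/top5c.png

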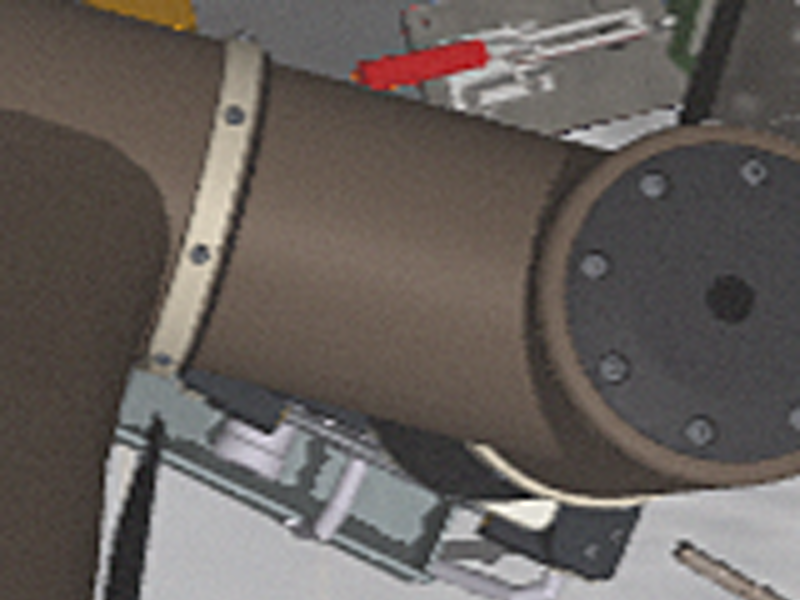

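The tip midpoint is at (437,402) and the bar centre at about (430,377). That puts the tips roughly 14 mm below the bar and centred along it, so I'll go down 4 mm more and close.

```bash

python3 -m inch '[[[0,0,0.009,0,0,0,0],[0,0,0,0,0,0,1],[0,0,0,0,0,0,1],[0,0,0,0,0,0,1],[0,0,0,0,0,0,1],[0,0,0,0,0,0,1],[0,0,0,0,0,0,1],[0,0,0,0,0,0,1],[0,0,0,0,0,0,1],[0,0,0,0,0,0,1],[0,0,0,0,0,0,1],[0,0,0,0,0,0,1]]]' 60
python3 - <<'E'
from h import *
from station import grab_frame
import cv2
need([.440,-.3125,.041],65)
for n,(u,v) in (("scene",(310,215)),):
    a=grab_frame(n); cv2.imwrite(f"pics/{n}6c.png",cv2.resize(a[v:v+135,u:u+160],None,fx=5,fy=5,interpolation=cv2.INTER_CUBIC)[:600])
E
```

```text
t: 7.7
eef_pos: [0.44, -0.3128, 0.0424]
ee_rot: [-3.141, -0.0, 2.703]
force: [-1.0, -2.9, -0.7]
width: 0.0082
tool shift norm [0.0002 0.0005 0.0029] y-angle 64.87 t 7.7 pos [ 0.44   -0.3128  0.0424] F [-1.03 -2.86 -0.69] w 0.0082
turn z norm -0.0007
```

View pics/scene6c.png

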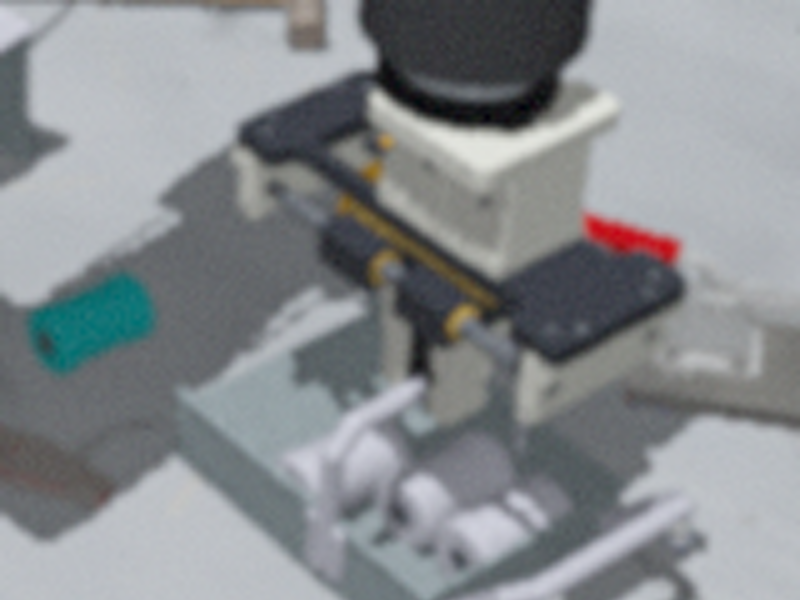

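Gripped: width is 8 mm with small side force. Lifting gently, then checking.

```bash

python3 -m inch '[[[0,0,-0.002,0,0,0,1],[0,0,-0.005,0,0,0,1],[0,0,-0.01,0,0,0,1],[0,0,-0.015,0,0,0,1],[0,0,-0.02,0,0,0,1],[0,0,-0.02,0,0,0,1],[0,0,-0.02,0,0,0,1],[0,0,-0.02,0,0,0,1],[0,0,-0.015,0,0,0,1],[0,0,-0.01,0,0,0,1],[0,0,-0.005,0,0,0,1],[0,0,0,0,0,0,1]]]'
python3 - <<'E'
from h import *
from station import grab_frame
import cv2
need([.440,-.3125,.041],65)
for n,(u,v) in (("scene",(310,200)),("top",(345,200))):
    a=grab_frame(n); cv2.imwrite(f"pics/{n}7c.png",cv2.resize(a[v:v+135,u:u+160],None,fx=5,fy=5,interpolation=cv2.INTER_CUBIC)[:600])
E
```

```text
t: 8.95
eef_pos: [0.4403, -0.3125, 0.1137]
ee_rot: [3.142, 0.0, 2.703]
force: [0.1, 0.1, -8.4]
width: 0.0083
tool shift norm [ 0.0006 -0.0002  0.1453] y-angle 64.87 t 8.95 pos [ 0.4403 -0.3125  0.1137] F [ 0.06  0.08 -8.38] w 0.0083
turn z norm -0.0007
```

View pics/scene7c.png

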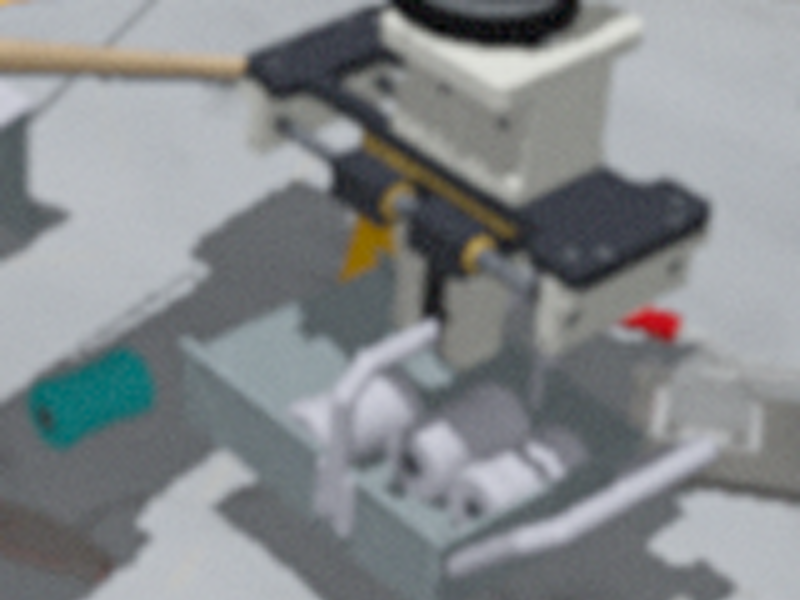

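View pics/top7c.png

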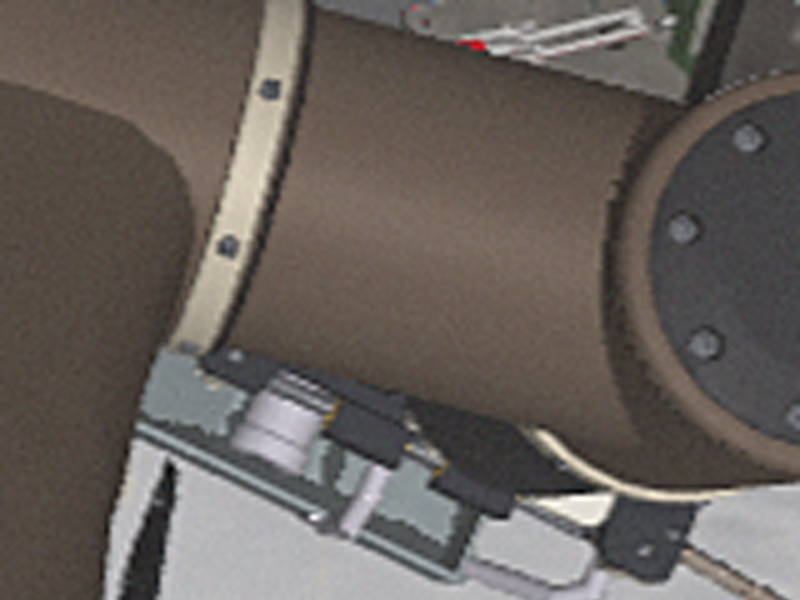

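Lifted level with -8.4 N of weight, and the rollers stayed put. Next I'll raise it and carry it across.

```bash
python3 -c "
from h import *
need([.5459,.0675,.185],78.1)"
```

```text
tool shift norm [ 0.1309  0.7778 -0.1438] y-angle 64.87 t 9.05 pos [ 0.4399 -0.3124  0.113 ] F [-0.11 -0.01 -7.77] w 0.0085
turn z norm -0.0735
```

```bash

python3 -m inch '[[[0,0,-0.004,0,0,0,1],[0,0,-0.01,0,0,0,1],[0,0.003,-0.016,0,0,0,1],[0.001,0.008,-0.02,0,0,0,1],[0.002,0.013,-0.02,0,0,0,1],[0.003,0.018,-0.02,0,0,0,1],[0.004,0.023,-0.02,0,0,0,1],[0.005,0.027,-0.016,0,0,0,1],[0.005,0.03,-0.011,0,0,0,1],[0.005,0.03,-0.005,0,0,0,1],[0.005,0.03,-0.002,0,0,0,1],[0.005,0.03,0,0,0,0,1],[0.005,0.03,0,0,0,0,1],[0.005,0.03,0,0,0,0,1],[0.005,0.03,0,0,0,0,1],[0.005,0.03,0,0,0,0,1],[0.005,0.03,0,0,0,0,1],[0.005,0.03,0,0,0,0,1],[0.005,0.03,0,0,0,0,1],[0.005,0.03,0,0,0,0,1]]]'
python3 -m inch '[[[0.005,0.03,0,0,0,0,1],[0.005,0.03,0,0,0,0,1],[0.005,0.03,0,0,0,0,1],[0.005,0.03,0,0,0,0,1],[0.005,0.03,0,0,0,0,1],[0.005,0.03,0,0,0,0,1],[0.005,0.03,0,0,0,0,1],[0.005,0.026,0,0,0,0,1],[0.004,0.022,0,0,0,0,1],[0.003,0.018,0,0,0,0,1],[0.003,0.014,0,0,0,0,1],[0.002,0.01,0,0,0,0,1],[0.001,0.007,0,0,0,0,1],[0,0.004,0,0,0,0,1],[0,0.002,0,0,0,0,1],[0,0,0,0,0,0,1]]]'
python3 - <<'E'
from h import *
from station import grab_frame
import cv2
need([.5459,.0675,.185],78.1)
for n in ("scene","top"):
    a=grab_frame(n); cv2.imwrite(f"pics/{n}8.png",a)
E
```

```text
t: 11.05
eef_pos: [0.5025, -0.0906, 0.1856]
ee_rot: [3.141, 0.0, 2.703]
force: [-0.5, -0.5, -8.4]
width: 0.0082
t: 12.65
eef_pos: [0.5448, 0.0608, 0.1855]
ee_rot: [-3.142, 0.0, 2.703]
force: [0.4, -0.7, -7.8]
width: 0.0081
tool shift norm [0.0036 0.0131 0.001 ] y-angle 64.86 t 12.65 pos [0.5448 0.0608 0.1855] F [ 0.4  -0.68 -7.84] w 0.0081
turn z norm -0.0736
```

View pics/scene8.png

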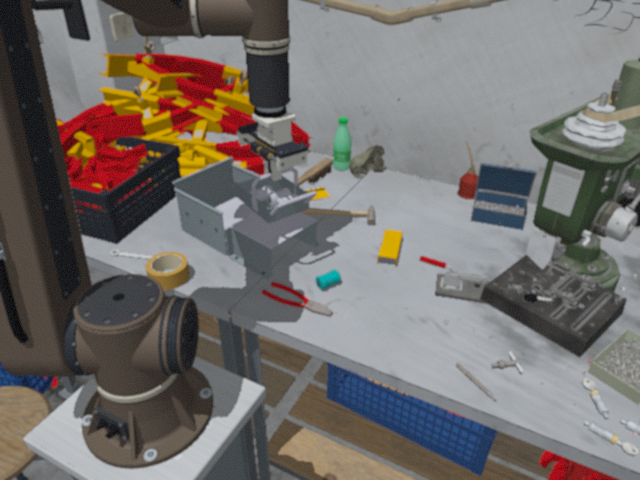

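View pics/top8.png

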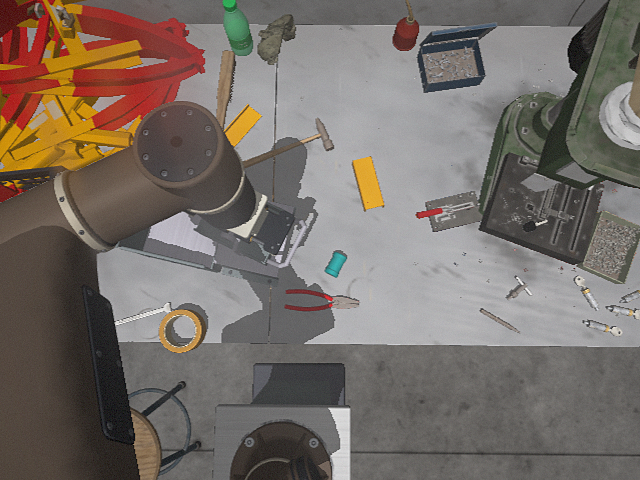

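The tray hovers over the ledge: scene around (280,200), with the rear bar in the top view around (300,240). Now turning to line up with the ledge.

```bash

python3 -m inch '[[[0.001,0.003,0,0,0,-0.006,1],[0.001,0.005,0,0,0,-0.012,1],[0.001,0.004,0,0,0,-0.016,1],[0,0.001,0,0,0,-0.016,1],[0,0,0,0,0,-0.013,1],[0,0,0,0,0,-0.007,1],[0,0,0,0,0,-0.0036,1],[0,0,0,0,0,0,1]]]'
python3 - <<'E'
from h import *
from station import grab_frame
import cv2
need([.5459,.0675,.185],78.1)
for n,(u,v) in (("scene",(190,130)),("top",(205,160))):
    a=grab_frame(n); cv2.imwrite(f"pics/{n}9.png",a); cv2.imwrite(f"pics/{n}9c.png",cv2.resize(a[v:v+130,u:u+155],None,fx=5,fy=5,interpolation=cv2.INTER_CUBIC)[:600])
E
```

```text
t: 13.55
eef_pos: [0.5459, 0.0675, 0.1855]
ee_rot: [3.142, -0.0, 2.934]
force: [-0.1, 0.3, -8.4]
width: 0.0079
tool shift norm [ 0.0001 -0.      0.0009] y-angle 78.11 t 13.55 pos [0.5459 0.0675 0.1855] F [-0.09  0.33 -8.42] w 0.0079
turn z norm 0.0001
```

View pics/scene9c.png

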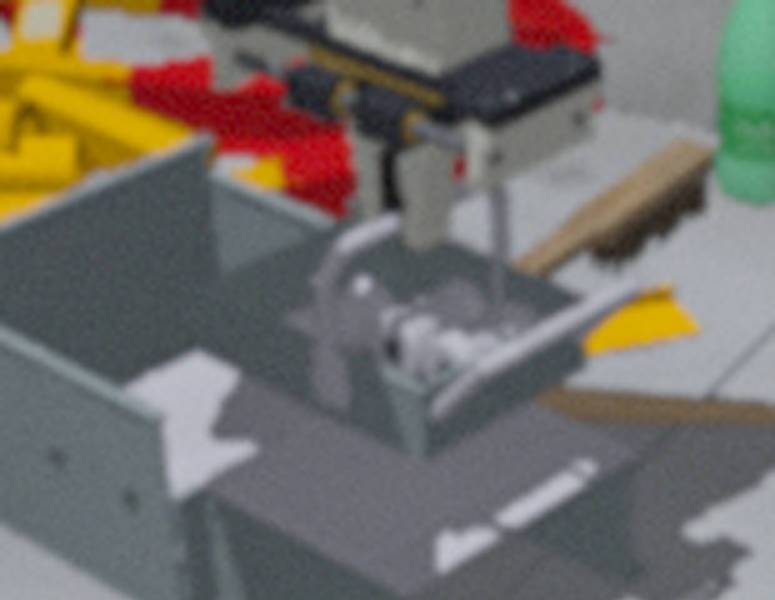

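View pics/top9c.png

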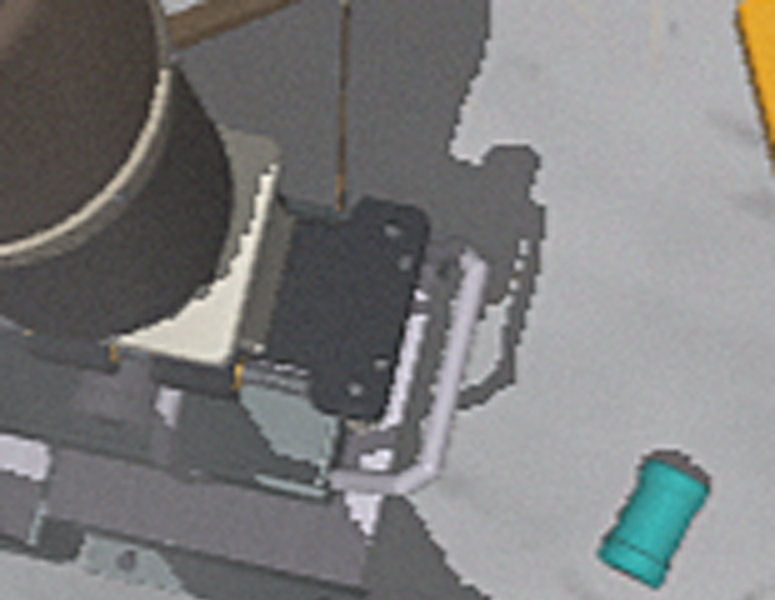

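```bash
python3 - <<'E'
from h import *
S=lambda x,y:(190+x/5-.4,130+y/5-.4); T=lambda x,y:(205+x/5-.4,160+y/5-.4)
h=np.radians(78.1); L=np.array([.5459,.0675]); hx=np.array([np.cos(h),np.sin(h)]); hy=np.array([-np.sin(h),np.cos(h)])
def loc(p): d=p[:2]-L; return np.round([d@hx*1000,d@hy*1000,p[2]*1000],1)
for z in(.205,.213,.221):
    a=plane('top',*T(480,258),z); b=plane('top',*T(432,470),z); print('rear top',z,loc(a),loc(b),loc((a+b)/2),np.degrees(np.arctan2(*(a-b)[1::-1]))+90)
    a=plane('scene',*S(640,286),z); b=plane('scene',*S(482,378),z); print('rear scn',z,loc(a),loc(b),loc((a+b)/2))
# back-left wall top corner
print('corner',tri(T(330,492),S(415,393)),loc(tri(T(330,492),S(415,393))[0]))
for z in(.183,):
    print(loc(plane('top',*T(330,492),z)),loc(plane('scene',*S(415,393),z)), 'bottom',loc(plane('scene',*S(420,460),.143)))
print('rear mid tri', loc(tri(T(456,364),S(561,332))[0]),tri(T(456,364),S(561,332))[1])
E
```

```text
rear top 0.205 [-104.2  -52.2  205. ] [-104.7   38.2  205. ] [-104.4   -7.   205. ] 78.41936533378507
rear scn 0.205 [-98.9 -59.1 205. ] [-100.2   54.8  205. ] [-99.5  -2.2 205. ]
rear top 0.213 [-105.   -50.5  213. ] [-105.5   39.1  213. ] [-105.2   -5.7  213. ] 78.41936533378507
rear scn 0.213 [-108.3  -48.   213. ] [-109.5   64.5  213. ] [-108.9    8.2  213. ]
rear top 0.221 [-105.8  -48.8  221. ] [-106.3   40.   221. ] [-106.    -4.4  221. ] 78.41936533378508
rear scn 0.221 [-117.7  -36.9  221. ] [-118.9   74.1  221. ] [-118.3   18.6  221. ]
corner (array([0.47874735, 0.01946823, 0.18207428]), np.float64(0.005778914588156887)) [-60.8  55.8 182.1]
[-63.   53.9 183. ] [-59.8  58.8 183. ] bottom [-57.4  55.6 143. ]
rear mid tri [-101.6   -4.   204.5] 0.007772015548651483
```

The tray is at x about 0, y about -4 mm in ledge axes, with yaw right to 0.3°. I'll shift +4 mm along tool x and lower to just above the ledge.

```bash

python3 -m inch '[[[0.004,0,0.005,0,0,0,1],[0.004,0,0.01,0,0,0,1],[0,0,0.015,0,0,0,1],[0,0,0.016,0,0,0,1],[0,0,0.016,0,0,0,1],[0,0,0.014,0,0,0,1],[0,0,0.01,0,0,0,1],[0,0,0.006,0,0,0,1],[0,0,0.003,0,0,0,1],[0,0,0,0,0,0,1]]]'
python3 - <<'E'
from h import *
from station import grab_frame
import cv2
need([.5459,.0675,.1324],78.1)
for n,(u,v) in (("scene",(190,130)),("top",(205,160))):
    a=grab_frame(n); cv2.imwrite(f"pics/{n}10.png",a); cv2.imwrite(f"pics/{n}10c.png",cv2.resize(a[v:v+130,u:u+155],None,fx=5,fy=5,interpolation=cv2.INTER_CUBIC)[:600])
E
```

```text
t: 14.65
eef_pos: [0.5421, 0.0684, 0.1379]
ee_rot: [-3.142, 0.0, 2.934]
force: [0.1, 0.0, -7.9]
width: 0.008
tool shift norm [-0.0078 -0.0001  0.0111] y-angle 78.12 t 14.65 pos [0.5421 0.0684 0.1379] F [ 0.12  0.05 -7.89] w 0.008
turn z norm 0.0001
```

View pics/scene10c.png

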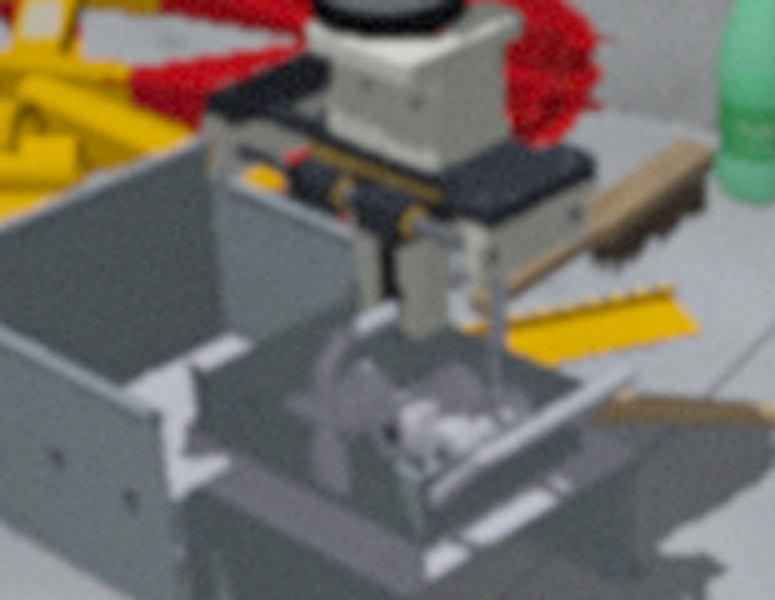

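View pics/top10c.png

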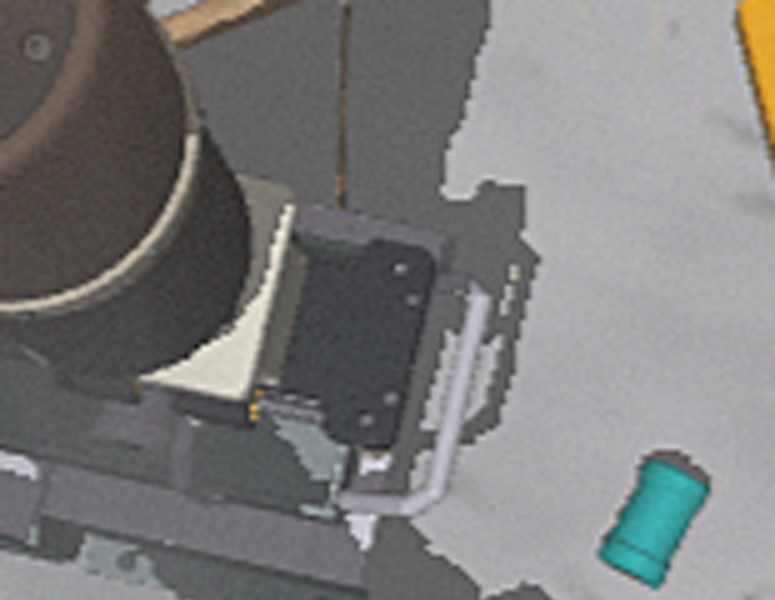

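```bash
cat >> h.py <<'E'
h_=np.radians(78.1); L_=np.array([.5459,.0675]); hx=np.array([np.cos(h_),np.sin(h_)]); hy=np.array([-np.sin(h_),np.cos(h_)])
def loc(p): d=p[:2]-L_; return np.round([d@hx*1000,d@hy*1000,p[2]*1000],1)
E
python3 - <<'E'
from h import *
S=lambda x,y:(190+x/5-.4,130+y/5-.4); T=lambda x,y:(205+x/5-.4,160+y/5-.4)
z=.1655
a=plane('top',*T(485,290),z); b=plane('top',*T(438,497),z); print(loc(a),loc(b),loc((a+b)/2),np.degrees(np.arctan2(*(a-b)[1::-1]))+90)
print('wallcorner top',loc(plane('top',*T(338,517),.1355)),'scene',loc(plane('scene',*S(412,470),.1355)))
print('bottom corner scene',loc(plane('scene',*S(418,537),.0955)))
print('ledge corner scene',loc(plane('scene',*S(420,590),.09)),'top',loc(plane('top',*T(365,590),.09)))
E
```

```text
[-105.5  -47.2  165.5] [-105.9   44.5  165.5] [-105.7   -1.3  165.5] 78.33716378888617
wallcorner top [-62.3  59.5 135.5] scene [-52.2  56.3 135.5]
bottom corner scene [-52.2  54.7  95.5]
ledge corner scene [-78.8  81.1  90. ] top [-75.9  85.7  90. ]
```

Top view says x about -1, y about -1 mm and yaw good. Lowering to contact in small steps.

```bash

python3 -m inch '[[[0,0,0.004,0,0,0,1],[0,0,0.003,0,0,0,1],[0,0,0.002,0,0,0,1],[0,0,0,0,0,0,1]]]'
python3 -m inch '[[[0,0,0.001,0,0,0,1],[0,0,0.001,0,0,0,1],[0,0,0,0,0,0,1]]]'
```

```text
t: 15.15
eef_pos: [0.5419, 0.0683, 0.1333]
ee_rot: [-3.141, -0.0, 2.934]
force: [1.2, 0.3, -7.5]
width: 0.0081
t: 15.45
eef_pos: [0.542, 0.0683, 0.1326]
ee_rot: [-3.142, 0.0, 2.934]
force: [-0.7, -1.1, -6.8]
width: 0.0081
```

```bash

python3 -m inch '[[[0,0,0.002,0,0,0,1],[0,0,0.001,0,0,0,1],[0,0,0,0,0,0,1]]]'
python3 -m inch '[[[0,0,0.001,0,0,0,1],[0,0,0.001,0,0,0,1],[0,0,0,0,0,0,1]]]'
```

```text
t: 15.75
eef_pos: [0.5421, 0.0683, 0.1324]
ee_rot: [3.141, 0.001, 2.935]
force: [-7.3, 1.2, 5.9]
width: 0.0085
t: 16.05
eef_pos: [0.5421, 0.0683, 0.1324]
ee_rot: [3.141, 0.001, 2.935]
force: [-10.2, 0.8, 12.3]
width: 0.0082
```

Contact is at reported z 0.1324, exactly as expected. I'll relieve the push, open and rise.

```bash

python3 -m inch '[[[0,0,-0.003,0,0,0,1],[0,0,0,0,0,0,1],[0,0,0,0,0,0,0.8],[0,0,0,0,0,0,0.5],[0,0,0,0,0,0,0.2],[0,0,0,0,0,0,0],[0,0,0,0,0,0,0],[0,0,0,0,0,0,0],[0,0,0,0,0,0,0],[0,0,0,0,0,0,0]]]'
python3 -m inch '[[[0,0,-0.01,0,0,0,0],[0,0,-0.03,0,0,0,0],[0,0,-0.04,0,0,0,0],[0,0,-0.04,0,0,0,0],[0,0,-0.03,0,0,0,0],[0,0,-0.01,0,0,0,0],[0,0,0,0,0,0,0]]]'
python3 - <<'E'
from h import *
from station import grab_frame
import cv2
p=np.array([.5459,.0675]); r=p-.105*hx; print(r)
need([r[0],r[1],.2],78.1)
for n,(u,v) in (("scene",(190,130)),("top",(205,160))):
    a=grab_frame(n); cv2.imwrite(f"pics/{n}11.png",a); cv2.imwrite(f"pics/{n}11c.png",cv2.resize(a[v:v+130,u:u+155],None,fx=5,fy=5,interpolation=cv2.INTER_CUBIC)[:600])
E
```

```text
t: 17.05
eef_pos: [0.5421, 0.0683, 0.1315]
ee_rot: [-3.142, 0.0, 2.934]
force: [-0.4, 0.5, -0.3]
width: 0.0666
t: 17.75
eef_pos: [0.5423, 0.0685, 0.2121]
ee_rot: [3.141, 0.001, 2.934]
force: [-0.5, 0.2, -0.7]
width: 0.0875
[ 0.52424856 -0.03524344]
tool shift norm [-0.0073 -0.2106  0.0241] y-angle 78.12 t 17.75 pos [0.5423 0.0685 0.2121] F [-0.47  0.24 -0.72] w 0.0875
turn z norm 0.0001
```

View pics/scene11c.png

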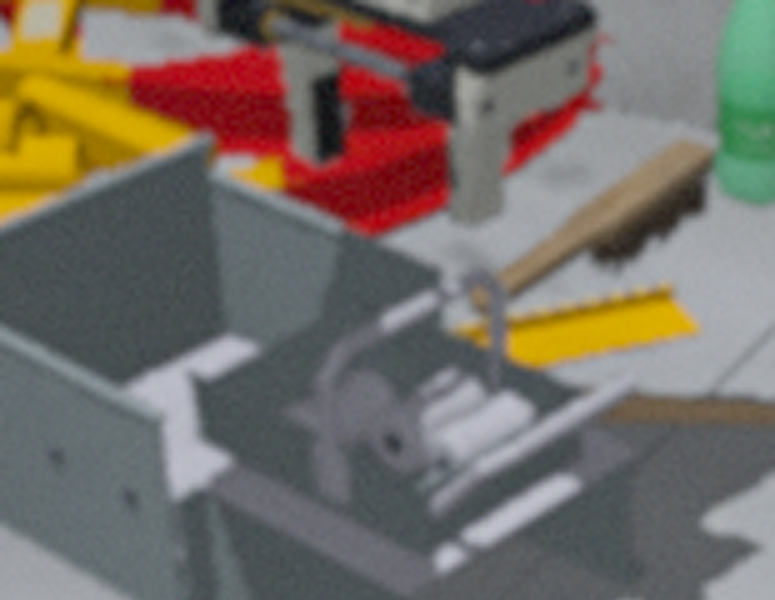

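View pics/top11c.png

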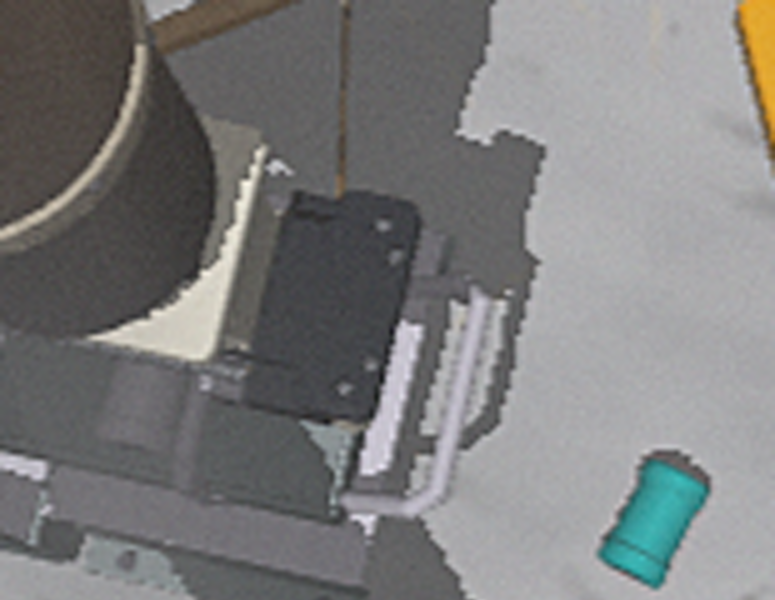

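The tray stands square on the ledge, released. The rear bar in the top crop runs from (484,293) to (438,497), unchanged. I'll move behind it and down.

```bash

python3 -m inch '[[[0,-0.015,0,0,0,0,0],[0,-0.035,0,0,0,0,0],[0,-0.045,0,0,0,0,0],[0,-0.045,0,0,0,0,0],[0,-0.04,0,0,0,0,0.3],[0,-0.02,0,0,0,0,0.4],[0,-0.0106,0,0,0,0,0.4],[0,0,0,0,0,0,0.4],[0,0,0.02,0,0,0,0.4],[0,0,0.03,0,0,0,0.4],[0,0,0.03,0,0,0,0.4],[0,0,0.02,0,0,0,0.4],[0,0,0.01,0,0,0,0.4],[0,0,0,0,0,0,0.4]]]'
python3 - <<'E'
from h import *
from station import grab_frame
import cv2
need([.520,-.0344,.1124],78.1)
for n,(u,v) in (("scene",(190,130)),("top",(205,160))):
    a=grab_frame(n); cv2.imwrite(f"pics/{n}12.png",a); cv2.imwrite(f"pics/{n}12c.png",cv2.resize(a[v:v+130,u:u+155],None,fx=5,fy=5,interpolation=cv2.INTER_CUBIC)[:600])
E
```

```text
t: 19.25
eef_pos: [0.52, -0.0345, 0.1556]
ee_rot: [-3.141, -0.001, 2.935]
force: [0.4, -0.5, -0.2]
width: 0.0524
tool shift norm [-0.0001  0.0002  0.0865] y-angle 78.15 t 19.25 pos [ 0.52   -0.0345  0.1556] F [ 0.38 -0.48 -0.22] w 0.0524
turn z norm 0.0003
```

View pics/scene12c.png

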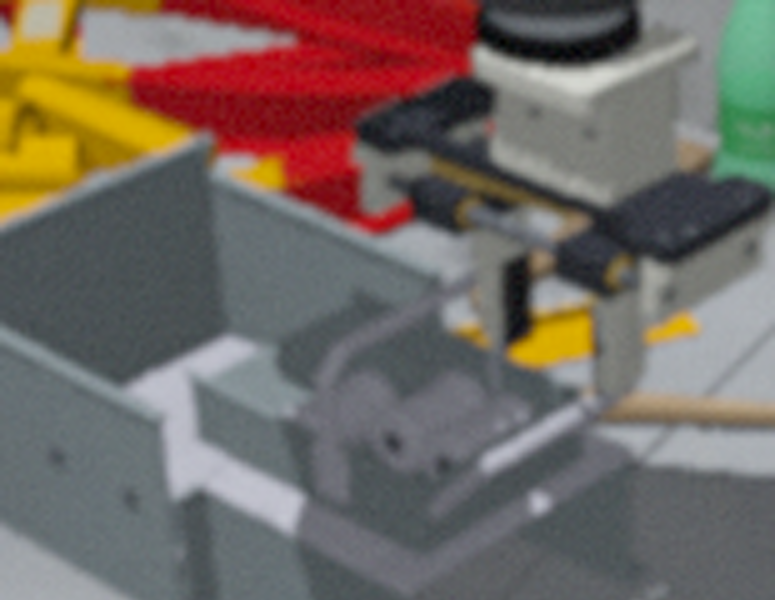

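View pics/top12c.png

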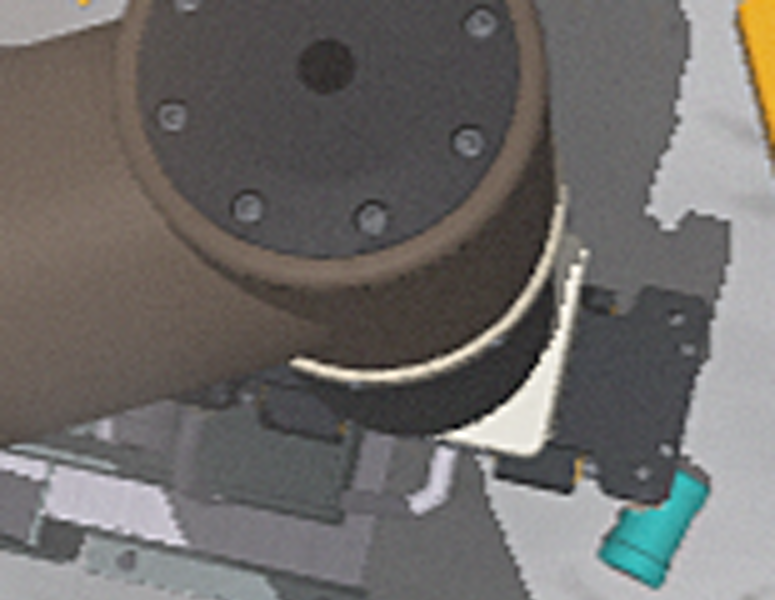

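```bash
python3 - <<'E'
from h import *
S=lambda p:np.round((p-[190,130]+.4)*5)
P=L_-.105*hx-.0015*hy
print('bar',S(proj('scene',np.array([*P,.16]))),'ends',[S(proj('scene',np.array([*(P+k*hy),.16]))) for k in(-.042,.042)])
for k in (0,.0185+.013,-.0315): print(S(proj('scene',np.array([*(np.array([.52,-.0345])+k*hx),.1556]))),S(proj('scene',np.array([*(np.array([.52,-.0345])-.004*hy+k*hx),.1856]))))
E
```

```text
bar [572. 416.] ends [array([629., 382.]), array([513., 452.])]
[565. 429.] [569. 372.]
[516. 407.] [520. 350.]
[614. 452.] [620. 394.]
```

The prediction matches what's seen: tips at about (563,366) against a predicted (569,372) with the roughly 30 mm offset. Descending and closing with a light grip so the bar can pivot.

```bash

python3 -m inch '[[[0,0,0.02,0,0,0,0.4],[0,0,0.03,0,0,0,0.4],[0,0,0.02,0,0,0,0.4],[0,0,0.012,0,0,0,0.4],[0,0,0.0045,0,0,0,0.4],[0,0,0,0,0,0,0.4]]]' 20
python3 -m inch '[[[0,0,0,0,0,0,0.6],[0,0,0,0,0,0,0.8],[0,0,0,0,0,0,1],[0,0,0,0,0,0,1],[0,0,0,0,0,0,1],[0,0,0,0,0,0,1],[0,0,0,0,0,0,1],[0,0,0,0,0,0,1],[0,0,0,0,0,0,1]]]' 20
python3 - <<'E'
from h import *
from station import grab_frame
import cv2
need([.520,-.0344,.1124],78.1)
for n,(u,v) in (("scene",(190,130)),):
    a=grab_frame(n); cv2.imwrite(f"pics/{n}13.png",a); cv2.imwrite(f"pics/{n}13c.png",cv2.resize(a[v:v+130,u:u+155],None,fx=5,fy=5,interpolation=cv2.INTER_CUBIC)[:600])
E
```

```text
t: 19.95
eef_pos: [0.5203, -0.0347, 0.1131]
ee_rot: [-3.141, -0.0, 2.934]
force: [0.2, -0.0, 0.3]
width: 0.0524
t: 20.85
eef_pos: [0.5204, -0.0346, 0.1133]
ee_rot: [3.141, 0.0, 2.934]
force: [-0.5, 1.3, 0.8]
width: 0.0093
tool shift norm [0.0009 0.0001 0.0017] y-angle 78.12 t 20.85 pos [ 0.5204 -0.0346  0.1133] F [-0.49  1.29  0.77] w 0.0093
turn z norm 0.0001
```

View pics/scene13c.png

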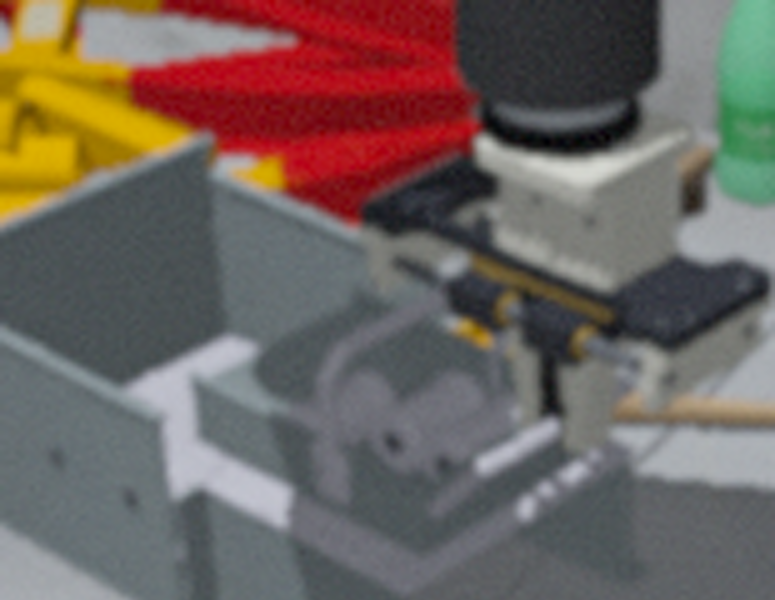

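Gripped at 9 mm. First part of the tipping arc, to about 20°, about the tray's front floor edge.

```bash

python3 -m inch '[[[0,0.003,-0.007,0,0,0,1],[0,0.0035,-0.007,0,0,0,1],[0,0.007,-0.0142,0,0,0,1],[0,0.008,-0.0135,0,0,0,1],[0,0.008,-0.0135,0,0,0,1],[0,0.009,-0.0127,0,0,0,1],[0,0.009,-0.0127,0,0,0,1],[0,0.0102,-0.0119,0,0,0,1],[0,0.0102,-0.0119,0,0,0,1],[0,0,0,0,0,0,1]]]' 20
python3 - <<'E'
from h import *
from station import grab_frame
import cv2
need([.520,-.0344,.1124],78.1)
for n,(u,v) in (("scene",(190,120)),):
    a=grab_frame(n); cv2.imwrite(f"pics/{n}14.png",a); cv2.imwrite(f"pics/{n}14c.png",cv2.resize(a[v:v+130,u:u+155],None,fx=5,fy=5,interpolation=cv2.INTER_CUBIC)[:600])
E
```

```text
t: 21.9
eef_pos: [0.5281, -0.0004, 0.1663]
ee_rot: [3.141, 0.001, 2.935]
force: [-0.9, -0.6, -2.9]
width: 0.0092
tool shift norm [ 0.0021 -0.0699  0.1077] y-angle 78.16 t 21.9 pos [ 5.281e-01 -4.000e-04  1.663e-01] F [-0.87 -0.6  -2.94] w 0.0092
turn z norm 0.0004
```

View pics/scene14c.png

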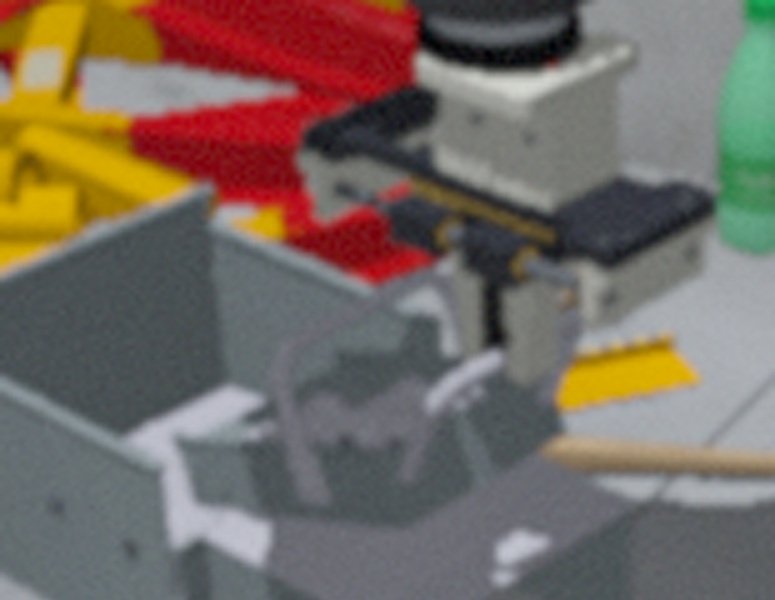

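Tilted about 20°, with the front edge still on the ledge and the rollers moving to the lip. Continuing to 35°, then on about the near wall's edge to 60°.

```bash

python3 -m inch '[[[0,0.011,-0.011,0,0,0,1],[0,0.011,-0.011,0,0,0,1],[0,0.012,-0.01,0,0,0,1],[0,0.012,-0.01,0,0,0,1],[0,0.013,-0.009,0,0,0,1],[0,0.013,-0.009,0,0,0,1],[0,0.0137,-0.0094,0,0,0,1],[0,0.0137,-0.0094,0,0,0,1],[0,0.0144,-0.0081,0,0,0,1],[0,0.0144,-0.0081,0,0,0,1],[0,0,0,0,0,0,1]]]' 20
python3 - <<'E'
from h import *
from station import grab_frame
import cv2
need([.520,-.0344,.1124],78.1)
for n,(u,v) in (("scene",(180,110)),):
    a=grab_frame(n); cv2.imwrite(f"pics/{n}15.png",a); cv2.imwrite(f"pics/{n}15c.png",cv2.resize(a[v:v+130,u:u+155],None,fx=5,fy=5,interpolation=cv2.INTER_CUBIC)[:600])
E
```

```text
t: 23.05
eef_pos: [0.541, 0.0625, 0.2133]
ee_rot: [3.141, 0.001, 2.935]
force: [0.1, 0.7, -4.6]
width: 0.009
tool shift norm [ 0.0015 -0.1985  0.2016] y-angle 78.16 t 23.05 pos [0.541  0.0625 0.2133] F [ 0.12  0.68 -4.57] w 0.009
turn z norm 0.0003
```

View pics/scene15c.png

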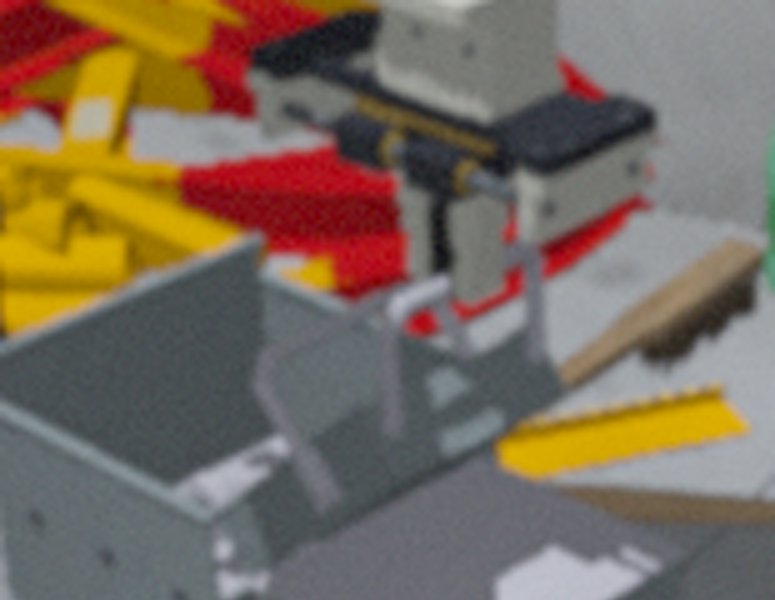

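```bash

python3 -m inch '[[[0,0.0151,-0.0068,0,0,0,1],[0,0.0151,-0.0068,0,0,0,1],[0,0.0157,-0.0055,0,0,0,1],[0,0.0157,-0.0055,0,0,0,1],[0,0.016,-0.004,0,0,0,1],[0,0.016,-0.004,0,0,0,1],[0,0.0164,-0.0027,0,0,0,1],[0,0.0164,-0.0027,0,0,0,1],[0,0,0,0,0,0,1],[0,0,0,0,0,0,1],[0,0,0,0,0,0,1]]]' 20
python3 - <<'E'
from h import *
from station import grab_frame
import cv2
need([.520,-.0344,.1124],78.1)
for n,(u,v) in (("scene",(170,110)),("top",(100,150))):
    a=grab_frame(n); cv2.imwrite(f"pics/{n}16.png",a); cv2.imwrite(f"pics/{n}16c.png",cv2.resize(a[v:v+130,u:u+155],None,fx=5,fy=5,interpolation=cv2.INTER_CUBIC)[:600])
E
```

```text
t: 24.2
eef_pos: [0.5533, 0.1228, 0.2318]
ee_rot: [-3.141, -0.0, 2.934]
force: [0.6, -0.2, -4.9]
width: 0.0089
tool shift norm [ 3.000e-04 -3.214e-01  2.389e-01] y-angle 78.12 t 24.2 pos [0.5533 0.1228 0.2318] F [ 0.62 -0.25 -4.88] w 0.0089
turn z norm 0.0001
```

View pics/scene16c.png

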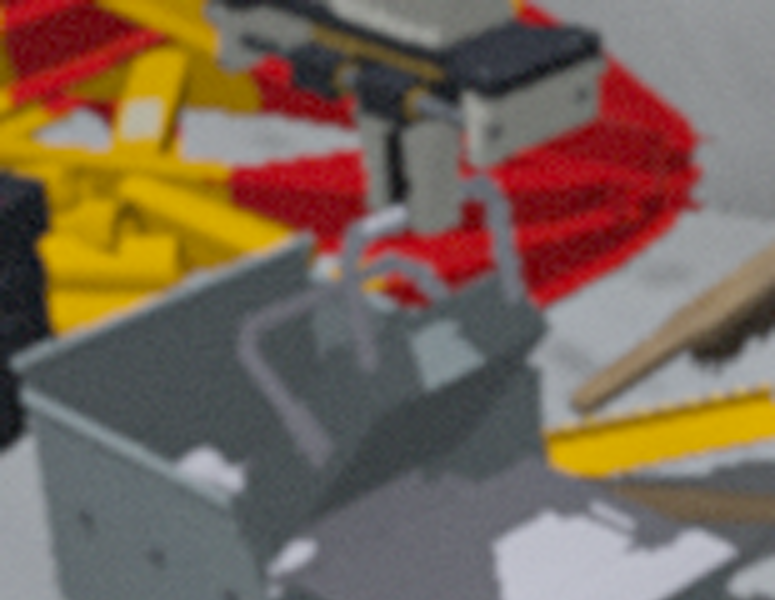

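View pics/top16c.png

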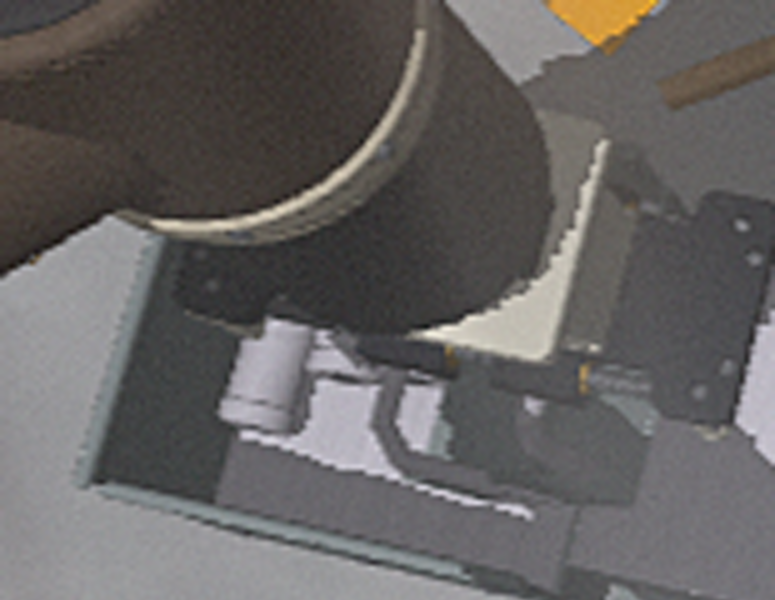

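```bash
python3 - <<'E'
import cv2,numpy as np
a=cv2.imread("pics/top16.png")[200:265,135:245]
b=cv2.imread("pics/scene16.png")[140:230,190:290]
for n,c,f in(("t",a,7),("s",b,6)):
    c=cv2.resize(c,None,fx=f,fy=f,interpolation=cv2.INTER_CUBIC); c=np.clip((c/255.)**.5*1.2*255,0,255).astype(np.uint8)
    cv2.imwrite(f"pics/{n}16e.png",c)
E
```

View pics/t16e.png

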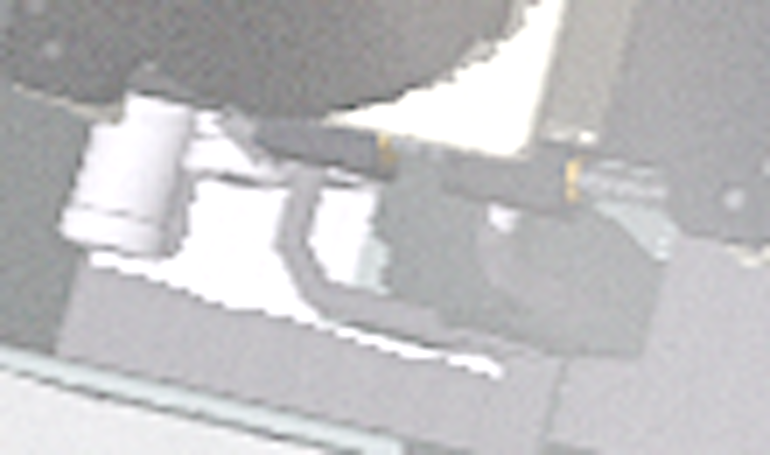

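View pics/s16e.png

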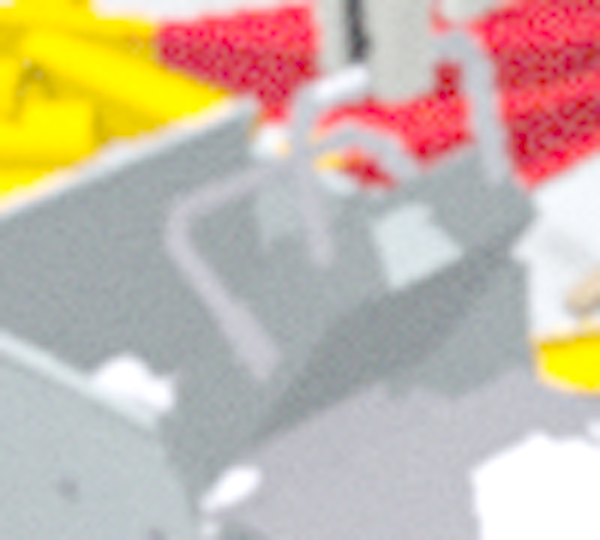

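The nearer half of the tray looks empty, and a roller is in the hopper at top crop (270,380). I'll tip 10° more to be sure, then come back.

```bash

python3 -m inch '[[[0,0.0165,-0.0013,0,0,0,1],[0,0.0165,-0.0013,0,0,0,1],[0,0.0166,0,0,0,0,1],[0,0.0166,0,0,0,0,1],[0,0,0,0,0,0,1],[0,0,0,0,0,0,1],[0,0,0,0,0,0,1],[0,0,0,0,0,0,1]]]' 20
python3 -m inch '[[[0,-0.0166,0,0,0,0,1],[0,-0.0166,0,0,0,0,1],[0,-0.0165,0.0013,0,0,0,1],[0,-0.0165,0.0013,0,0,0,1],[0,-0.0164,0.0027,0,0,0,1],[0,-0.0164,0.0027,0,0,0,1],[0,-0.016,0.004,0,0,0,1],[0,-0.016,0.004,0,0,0,1],[0,-0.0157,0.0055,0,0,0,1],[0,-0.0157,0.0055,0,0,0,1],[0,-0.0151,0.0068,0,0,0,1],[0,-0.0151,0.0068,0,0,0,1],[0,0,0,0,0,0,1]]]' 20
python3 - <<'E'
from h import *
from station import grab_frame
import cv2
need([.520,-.0344,.1124],78.1)
for n,(u,v) in (("scene",(170,110)),("top",(100,150))):
    a=grab_frame(n); cv2.imwrite(f"pics/{n}17.png",a); cv2.imwrite(f"pics/{n}17c.png",cv2.resize(a[v:v+130,u:u+155],None,fx=5,fy=5,interpolation=cv2.INTER_CUBIC)[:600])
E
```

```text
t: 25.1
eef_pos: [0.5603, 0.1553, 0.2332]
ee_rot: [3.142, 0.0, 2.934]
force: [-0.2, -0.0, -3.8]
width: 0.0089
t: 26.4
eef_pos: [0.5402, 0.0604, 0.2127]
ee_rot: [-3.141, -0.0, 2.934]
force: [0.3, 0.8, -2.0]
width: 0.0092
tool shift norm [ 0.0004 -0.1937  0.2006] y-angle 78.09 t 26.4 pos [0.5402 0.0604 0.2127] F [ 0.33  0.77 -1.97] w 0.0092
turn z norm -0.0001
```

View pics/scene17c.png

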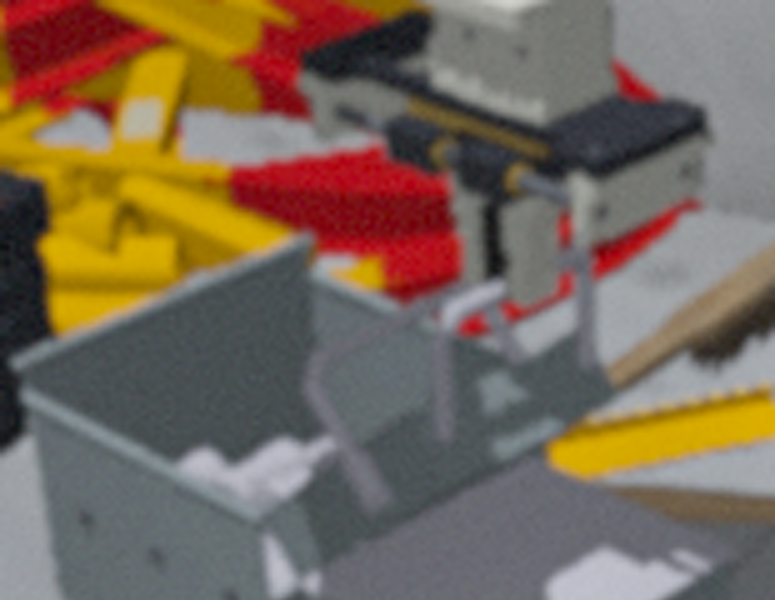

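View pics/top17c.png

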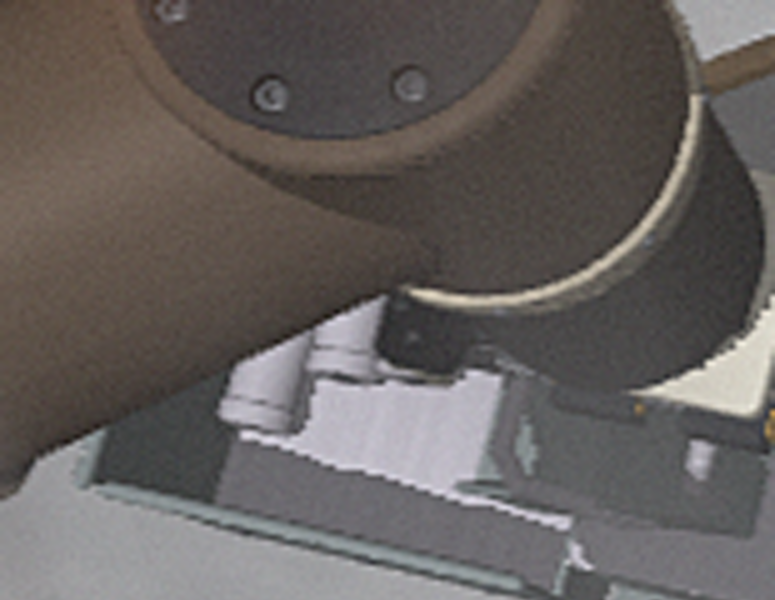

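Two rollers show in the hopper, at top crop (265,380) and (345,335). Lowering to about 20° for a look into the tray before setting it down.

```bash

python3 -m inch '[[[0,-0.0144,0.0081,0,0,0,1],[0,-0.0144,0.0081,0,0,0,1],[0,-0.0137,0.0094,0,0,0,1],[0,-0.0137,0.0094,0,0,0,1],[0,-0.013,0.009,0,0,0,1],[0,-0.013,0.009,0,0,0,1],[0,-0.012,0.01,0,0,0,1],[0,-0.012,0.01,0,0,0,1],[0,-0.011,0.011,0,0,0,1],[0,-0.011,0.011,0,0,0,1],[0,0,0,0,0,0,1]]]' 20
python3 - <<'E'
from h import *
from station import grab_frame
import cv2
need([.520,-.0344,.1124],78.1)
for n,(u,v) in (("scene",(190,120)),("top",(100,150))):
    a=grab_frame(n); cv2.imwrite(f"pics/{n}18.png",a); cv2.imwrite(f"pics/{n}18c.png",cv2.resize(a[v:v+130,u:u+155],None,fx=5,fy=5,interpolation=cv2.INTER_CUBIC)[:600])
E
```

```text
t: 27.6
eef_pos: [0.5267, -0.0023, 0.1646]
ee_rot: [-3.141, -0.001, 2.934]
force: [-0.1, 1.6, -1.4]
width: 0.0089
tool shift norm [-0.0003 -0.0654  0.1044] y-angle 78.09 t 27.6 pos [ 0.5267 -0.0023  0.1646] F [-0.06  1.55 -1.43] w 0.0089
turn z norm -0.0001
```

View pics/scene18c.png

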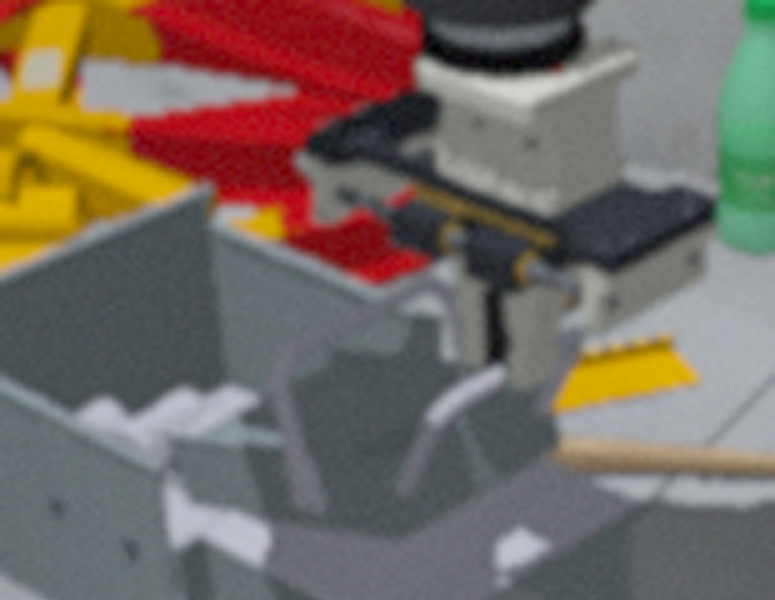

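View pics/top18c.png

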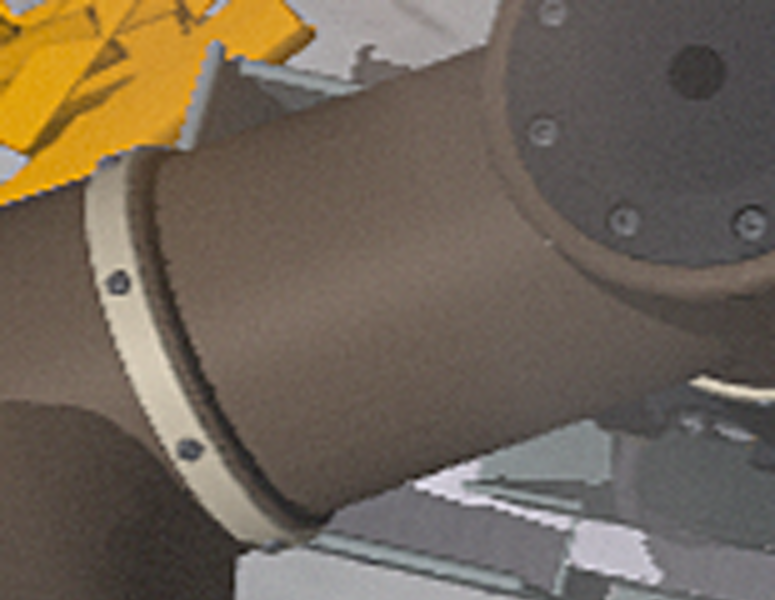

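The tray is empty and the rollers lie in the hopper at scene crop (100–250, 390–430). Lowering the tray to level.

```bash

python3 -m inch '[[[0,-0.0102,0.0119,0,0,0,1],[0,-0.0102,0.0119,0,0,0,1],[0,-0.009,0.0127,0,0,0,1],[0,-0.009,0.0127,0,0,0,1],[0,-0.008,0.0135,0,0,0,1],[0,-0.007,0.013,0,0,0,1],[0,-0.006,0.011,0,0,0,1],[0,-0.004,0.008,0,0,0,1],[0,-0.002,0.005,0,0,0,1],[0,0,0.001,0,0,0,1],[0,0,0,0,0,0,1]]]' 20
python3 -c "
from h import *
need([.5204,-.0346,.1133],78.1)"
```

```text
t: 28.8
eef_pos: [0.5201, -0.0361, 0.1169]
ee_rot: [-3.138, 0.0, 2.935]
force: [-6.1, -6.7, 16.0]
width: 0.0091
tool shift norm [0.0001 0.003  0.0072] y-angle 78.16 t 28.8 pos [ 0.5201 -0.0361  0.1169] F [-6.09 -6.71 16.  ] w 0.0091
turn z norm 0.0003
```

```bash

python3 - <<'E'
from h import *
from station import grab_frame
import cv2
for n,(u,v) in (("scene",(190,130)),("top",(205,160))):
    a=grab_frame(n); cv2.imwrite(f"pics/{n}19.png",a); cv2.imwrite(f"pics/{n}19c.png",cv2.resize(a[v:v+130,u:u+155],None,fx=5,fy=5,interpolation=cv2.INTER_CUBIC)[:600])
E
```

```text
(no output)
```

View pics/scene19c.png

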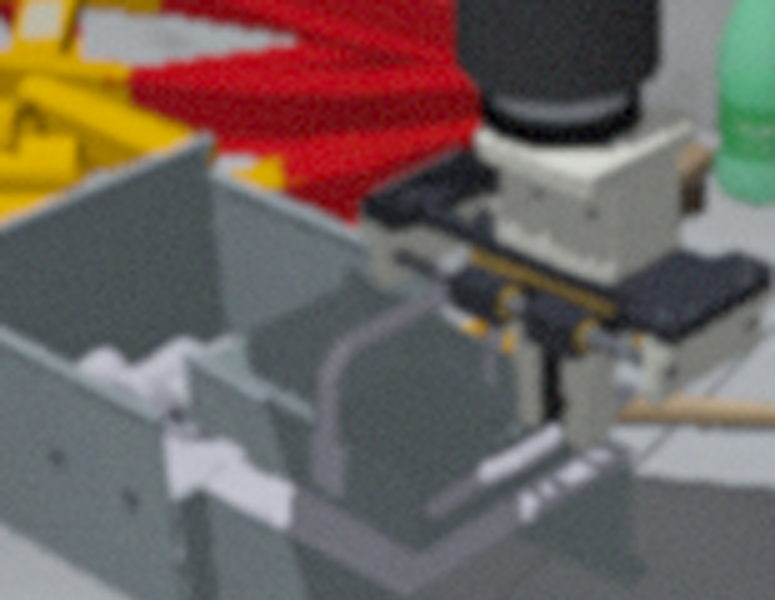

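View pics/top19c.png

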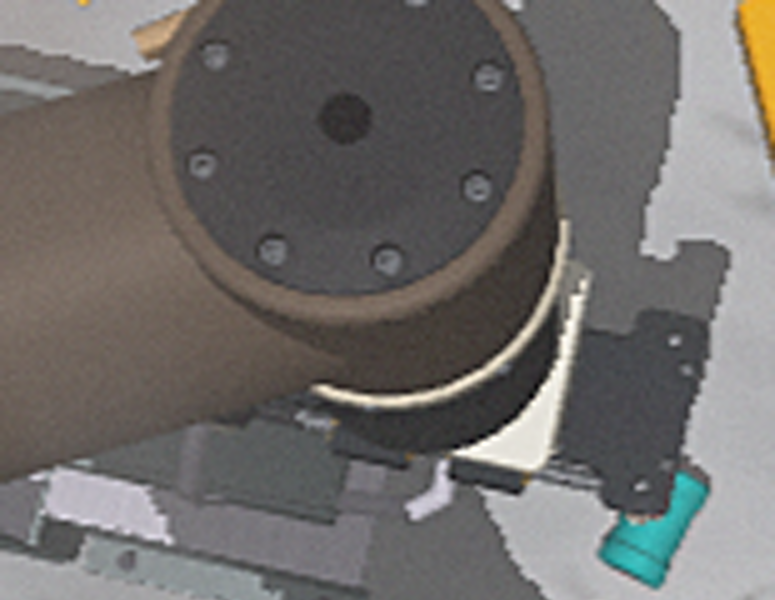

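The tray sits in the same image position as before the tip, and the hand is pressing slightly because the bar slipped about 3 mm in the pads. I'll relieve that and open.

```bash

python3 -m inch '[[[0,0,-0.003,0,0,0,1],[0,0,0,0,0,0,1]]]'
python3 -m inch '[[[0,0,-0.001,0,0,0,0.9],[0,0,0,0,0,0,0.8],[0,0,0,0,0,0,0.7],[0,0,0,0,0,0,0.6],[0,0,0,0,0,0,0.5],[0,0,0,0,0,0,0.4],[0,0,0,0,0,0,0.4],[0,0,0,0,0,0,0.4],[0,0,0,0,0,0,0.4]]]'
python3 -m inch '[[[0,0,-0.01,0,0,0,0.4],[0,0,-0.03,0,0,0,0.4],[0,0,-0.05,0,0,0,0.4],[0,0,-0.06,0,0,0,0.4],[0,-0.01,-0.06,0,0,0,0.4],[0,-0.03,-0.04,0,0,0,0.4],[0,-0.06,-0.02,0,0,0,0.4],[0,-0.08,0,0,0,0,0.4],[0,-0.08,0,0,0,0,0.4],[0,-0.08,0,0,0,0,0.4],[0,-0.08,0,0,0,0,0.4],[0,-0.08,0,0,0,0,0.4],[0,-0.08,0,0,0,0,0.4],[0,-0.06,0,0,0,0,0.4],[0,-0.03,0,0,0,0,0.4],[0,0,0,0,0,0,0.4]]]'
python3 - <<'E'
from h import *
from station import grab_frame
import cv2
need([.5204,-.0346,.1133],78.1)
for n,(u,v) in (("scene",(165,130)),("top",(105,150))):
    a=grab_frame(n); cv2.imwrite(f"pics/{n}20.png",a); cv2.imwrite(f"pics/{n}20c.png",cv2.resize(a[v:v+150,u:u+200],None,fx=4,fy=4,interpolation=cv2.INTER_CUBIC)[:600])
E
```

```text
t: 29.1
eef_pos: [0.5204, -0.0349, 0.1179]
ee_rot: [-3.14, 0.0, 2.935]
force: [-4.4, -2.5, 10.1]
width: 0.0093
t: 30.0
eef_pos: [0.5206, -0.0335, 0.117]
ee_rot: [-3.142, -0.0, 2.934]
force: [0.4, -0.6, 0.2]
width: 0.0525
t: 31.6
eef_pos: [0.451, -0.3627, 0.2519]
ee_rot: [-3.142, -0.001, 2.932]
force: [0.4, 0.1, 0.1]
width: 0.0525
tool shift norm [0.0007 0.6708 0.2772] y-angle 77.98 t 31.6 pos [ 0.451  -0.3627  0.2519] F [0.44 0.11 0.13] w 0.0525
turn z norm -0.0007
```

View pics/scene20c.png

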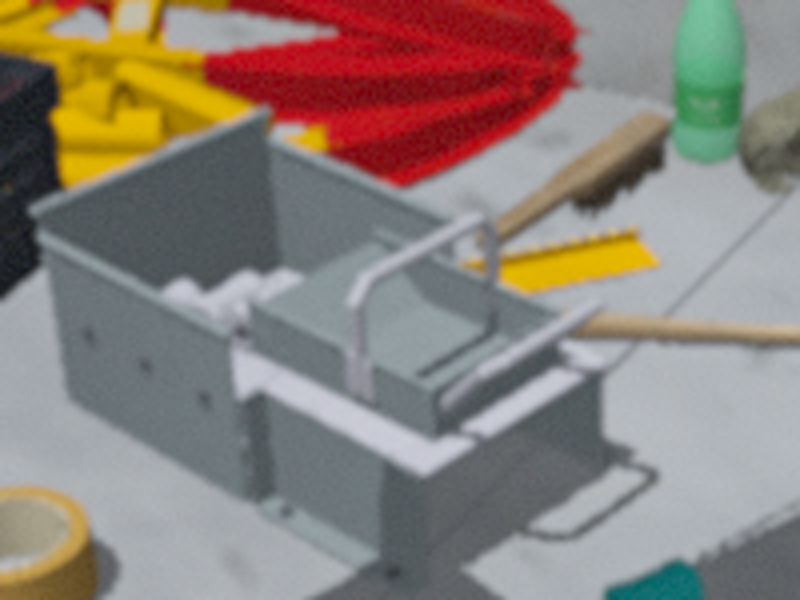

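View pics/top20c.png

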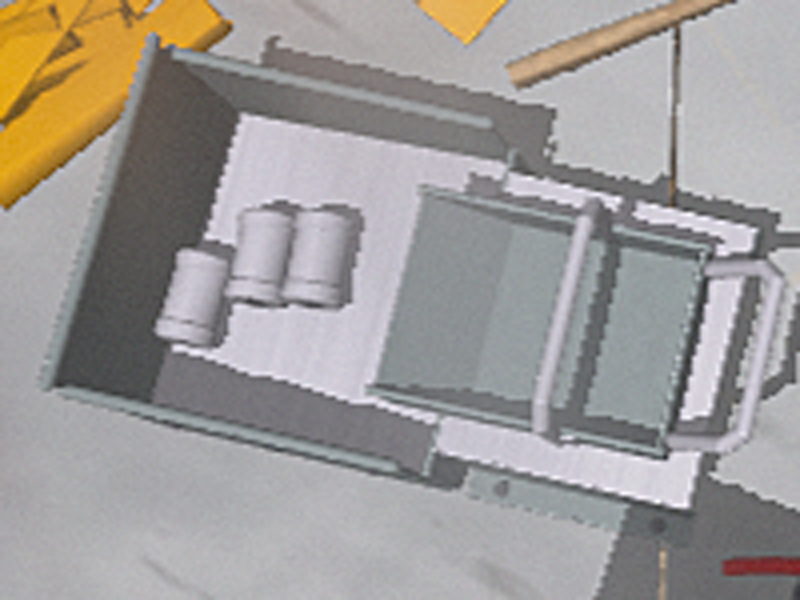

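View pics/top20.png

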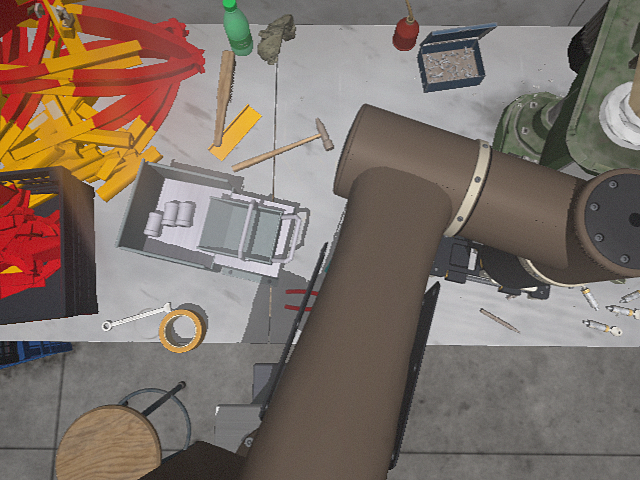

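All three rollers are in the hopper at top crop (190,295), (262,255) and (318,255), and the tray is empty and level. I'll measure its final pose and check the bystanders.

```bash
python3 - <<'E'
from h import *
import cv2
T=lambda x,y:(105+x/4-.4,150+y/4-.4)
ang=lambda d:np.degrees(np.arctan2(d[1],d[0]))
a=plane('top',*T(590,212),.18); b=plane('top',*T(542,428),.18); print('carry',loc((a+b)/2),ang(a-b)+90)
a=plane('top',*T(778,285),.16); b=plane('top',*T(742,435),.16); print('rear',loc((a+b)/2),ang(a-b)+90)
c=[plane('top',*T(*p),.13) for p in((712,248),(665,452),(425,188),(370,388))]; 
for q in c: print(loc(q))
print('yaw sides',ang(c[2]-c[0]),ang(c[3]-c[1]))
for p in((757,230),(690,510)): print('ledge corner',loc(plane('top',*T(*p),.09)))
A=cv2.imread('pics/scene0.png');B=cv2.imread('pics/scene20.png')
cv2.imwrite('pics/cmp.png',cv2.resize(np.hstack([A[215:330,240:450],B[215:330,240:450]]),None,fx=1.9,fy=1.9))
E
```

```text
carry [  2.    5.4 180. ] 79.6371619606973
rear [-101.     1.8  160. ] 77.67775348100751
[-57.5 -58.4 130. ]
[-58.5  58.8 130. ]
[108.4 -57.5 130. ]
[109.3  59.2 130. ]
yaw sides 78.40141527949287 78.21900479645602
ledge corner [-75.2 -82.5  90. ]
ledge corner [-74.5  84.8  90. ]
```

View pics/cmp.png

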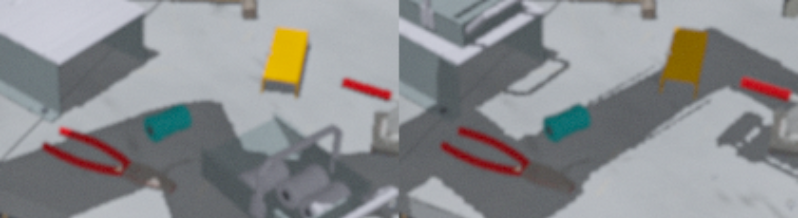

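```bash
python3 -c "
from station import *
print(get_state()['t']); print(job_done())"
```

```text
31.7
the job is handed in; nothing more can be done
None
```

The job is done and handed in at 31.7 s of the 67 s allowed. I carried the tray by its arched handle to the ledge and let go. Then I tipped it by the rear bar until the rollers were in the hopper, set it down level and moved the arm clear.

**Last checks, all by camera:**
- **Rollers:** all three are in the hopper, and the tray is empty.
- **Tray:** it is about 2–3 mm forward of the ledge's middle and under 1 mm off sideways. Its yaw matches the ledge to about 0.3°, and it ended about 3 mm further forward than where I first set it down.
- **Bystanders:** the pliers, the yellow channel and the turquoise look-alike are in the same place in the before and after pictures.
- **Force:** the largest reading in the outputs was about 18 N, when the tray was set down after tipping.

**What went wrong or disagreed:**
- **First grasp missed:** the jaws closed above the carrying handle. In the camera pictures the fingertips sat about 30 mm above the reported tool position, in every pose I compared. I corrected by eye and the second grasp held; I did not find the cause.
- **Slip in the pads:** the rear bar slipped about 3 mm in the fingers during the tip, which is why the hand pressed on the ledge briefly.
- **Noisy readings:** the single-view handle readings in the last check scattered by about 5 mm and 1.5°. The final pose therefore rests on the wall corners.

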